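# Restock the chilled gravity-feed jar dispenser, oldest jars first

## Robot

A 7-joint arm with a two-finger parallel gripper is mounted at the origin on the work surface. World frame = base frame: x ahead of the robot, y to its left, z up, the work surface at z = 0. Lengths are in mm, angles in rad, forces in N, time in s.
With the tool pointing down it reaches from about 400 to 875 mm from the base axis. Payload 4.4 kg.
Tool frame: the origin (TCP) lies at the very end of the fingers, on their centre line; the grasp point (between the pads) lies 19 mm behind it; z points along the fingers, x is the direction in which the jaws open and shut, and the axes are right-handed (so a half turn about z gives the same grasp; the last joint's range is limited). The gripper opens to 85 mm and grips with 20 to 120 N. Pads are 22 mm wide; open, the fingers measure 114 mm over their backs; the gripper's body (76 mm by 85 mm) begins 54 mm behind the grasp point. The pads swing forward as they close: fully open they stand 13 mm farther back than shut.
Start: joints at [-1.23, 0.628, 0.038, 1.517, -0.027, 0.996, -0.02], TCP at [257.165, 596.979, 231.313] pointing down, gripper open.
Joint ranges: [-3.06, 3.06], [-0.37, 2.12], [-1.25, 1.32], [0.18, 2.47], [-1.1, 4.24], [0.23, 1.98], [-2.94, 2.94]. Speed limits (rad/s): [2.57, 2.57, 3.14, 3.14, 3.14, 3.14, 3.14].

## Interface

Orientations are given as [roll, pitch, yaw] about the fixed x, y, z axes, in that order (R = Rz(yaw) Ry(pitch) Rx(roll)).
In Python, from cell import ctrl, get_image, job, models gives the robot as it stands.
- The arm moves only by the tool move_arm, never from a script. Its argument "moves" is a list that holds one entry, the list of rows, each a list of 6 numbers: the shift along the tool's x, y, z in m, then the turn, a rotation vector about the tool's x, y, z in rad. A call has 1 to 20 rows; each row is the pose to reach, as a shift and turn from the pose commanded when the call began, along the tool's axes at that moment; what a row does not reach only later rows make up. A row lasts 1/8 s, in which the tool goes at most 62.5 mm and 10.7 degrees, less where a joint would pass 70% of its speed; a pose out of reach is approached as far as the arm can. A call with a gripper value outside its range is refused whole. "jaw" is the opening, from 0 (shut) to 1 (fully open), set as the call begins (left out, the last holds). The fingers move at their own pace and stop on an object; the grip force is fixed at half the most. Time passes only in rows, so rows that repeat a pose let the fingers close. It gives the time, the measured TCP pose, the force and the opening at its end, in the units of the state.
- ctrl.read_state(): the state, without advancing time (a new reading comes with each control period).
- get_image(name): name is "scene" or "top" or "wrist"; returns a dict with "color" (400x640x3 uint8, blue, green, red), "fov_y" (degrees; the focal length in pixels is half the picture's height over the tangent of half this angle, whatever the lens; pixels are square), "cx", "cy" (the principal point, pixels), "origin" and "orientation" of the camera in the world; the wrist camera has in their place "hand_eye" (4x4, takes a point from camera to tool coordinates, whose origin is the TCP and whose axes are the tool frame's). Camera axes: x right, y up, looking along -z (the intrinsics and any distortion apply to the point x, -y, -z); pixel columns grow to the right and rows downward; lengths in mm; the calibration is good to about 2 mm. The wrist camera is an equidistant fisheye: a pixel r from the principal point sees the ray r / f radians off the axis. A picture is of the moment at which its call begins: read the wrist's pose just before it. There is no depth.
- job.finish_job(): hands the job in, once; it reports no verdict.
Trained networks look in the newest picture that a camera, given by its name, has taken for a name from the list of things; names that differ only in an ending like _2 or _b are one class to them, and where a whole thing is asked for, a point or a joint stands for the part that bears it (a point fixed in the world has none). Each returns a list of dicts, best first, with "score" (0 to 1); they miss things now and then, are a little off and sometimes report something else, mostly with a low value. They report only what shows in the picture. A call takes as long as a camera call.
- models.cut_out(camera, thing): "pixels" (400x640 bool, what is visible of it) and "uv" ([column, row] in pixels, amid what is visible of it).
- models.place_of(camera, thing): "uv" ([column, row] in pixels: a listed point, or the origin of a listed thing).
The state is a dict: "clock": time; "qpos": joint angles; "qd": joint speeds; "tau": joint torques, N m; "eef_pos": TCP position; "tool_rot": TCP orientation; "force": force on the tool from outside, world axes, zero at the start; "torque": the same for the moment, N m; "width": finger opening in mm.
Only numpy, scipy, OpenCV 4.12 (cv2) and the standard library are available. Lean on these libraries where they do the work, as an engineer would, in place of code of your own. Each camera call takes 0.05 s, during which the arm holds its last target.

## Task

Restock the chilled gravity-feed yoghurt dispenser: swing its drop-down loading hatch fully open by the bar, then put every jar in, one by one and upright, by setting it gently down on the open hatch so that it glides down the lane - first yesterday's jars from the round wooden board, so that they are served first, and only then the fresh ones from the square black-lined tray. When all the jars are queued in the lane, shut the hatch fully. Leave the other things on the counter where they are.

Things in the scene. Friction and masses are not known exactly. Their poses are not given: they have to be found in the camera images.
- cooler: steel chilled dispenser with clear sides and top, fixed, 325 x 136 x 247 mm high; origin at its underside, z up, +x down its lane, from the hatch (x -170 mm) to the open pick-up bay, y across. The slick single-file lane inside is 54 mm wide and slopes 8.5 degrees, floor z 125 mm at the hatch, 80 mm at the stop (x 130 mm); an upright jar set in it glides down by itself
- hatch (a joint): drop-down loading hatch, hinged along its lower edge: 0 = shut (upright), 1.396 rad = fully open against its stop, a loading ramp sloping 10 degrees down to the lane. Panel 112 mm wide, 108 mm hinge to free edge, 12 mm thick; inner (open: upper) face slick, with guide ribs 10 mm high, 71 mm apart at the free edge, 55 mm at the hinge. Friction hinge: stays where left; takes 1 to 5 N at the bar
- hatch_bar (a point): middle of the hatch's pull bar, a round steel bar 12 mm thick, 92 mm long, parallel to the hinge, on two stems 76 mm apart off the hatch's free edge, in the panel's plane: its axis is 155 mm from the hinge and 6 mm towards the outer face, 41 mm gap between bar and panel edge. Shut, it stands 29 mm clear over the cooler's top edge (z 247 mm); open, it lies out beyond the hatch
- hatch_hinge (a point): middle of the hatch's hinge axis, at x = -170 mm, z = 127 mm of the cooler's frame; axes as the cooler's, hinge along y
- hatch_ramp (a point): point on the hatch's inner face, on its middle line, 56 mm from the hinge: where to set a jar's underside down when the hatch is open; the jar then glides into the lane. Turns with the hatch
- lane_stop (a point): where the centre of the first jar comes to rest against the stop at the low end of the lane, x = 107 mm in the cooler's frame
- board: round wooden board, 220 mm in diameter, 6 mm thick, fixed; yesterday's jars stand on it; origin under its centre
- tray: square flat steel tray with a black non-slip liner, 240 mm by 240 mm, 6 mm thick, fixed; the fresh jars stand on it; origin under its centre
- old1_c (a point): small lidded glass jar of yoghurt, an upright cylinder 46 mm in diameter and 60 mm high, about 0.12 kg, smooth, yesterday's, on the round board; the point is its centre, 30 mm above its underside, z along its axis. All jars look alike. None if this jar is absent in this start
- old2_c (a point): small lidded glass jar of yoghurt, an upright cylinder 46 mm in diameter and 60 mm high, about 0.12 kg, smooth, yesterday's, on the round board; the point is its centre, 30 mm above its underside, z along its axis. All jars look alike. None if this jar is absent in this start
- new1_c (a point): small lidded glass jar of yoghurt, an upright cylinder 46 mm in diameter and 60 mm high, about 0.12 kg, smooth, fresh, on the square tray; the point is its centre, 30 mm above its underside, z along its axis. All jars look alike. None if this jar is absent in this start
- new2_c (a point): small lidded glass jar of yoghurt, an upright cylinder 46 mm in diameter and 60 mm high, about 0.12 kg, smooth, fresh, on the square tray; the point is its centre, 30 mm above its underside, z along its axis. All jars look alike. None if this jar is absent in this start
- new3_c (a point): small lidded glass jar of yoghurt, an upright cylinder 46 mm in diameter and 60 mm high, about 0.12 kg, smooth, fresh, on the square tray; the point is its centre, 30 mm above its underside, z along its axis. All jars look alike. None if this jar is absent in this start
- new4_c (a point): small lidded glass jar of yoghurt, an upright cylinder 46 mm in diameter and 60 mm high, about 0.12 kg, smooth, fresh, on the square tray; the point is its centre, 30 mm above its underside, z along its axis. All jars look alike. None if this jar is absent in this start
- mug: white mug, 80 mm wide, 90 mm high, bystander; origin at the centre of its underside
- salt: salt shaker, 40 mm wide, 78 mm high, bystander; origin at the centre of its underside
- pepper: pepper shaker, 40 mm wide, 78 mm high, bystander; origin at the centre of its underside
- sugar: white sugar bowl, 90 mm wide, 55 mm high, bystander; origin at the centre of its underside
- cruet: small stoppered oil bottle, 56 mm wide, 104 mm high, bystander; origin at the centre of its underside

How it is judged (in metres and radians):
On the way, in this order (a step that is already met when the one before it is completed fails the run):
1. the loading hatch is swung fully open (beyond 1.32 rad) (value of joint hatch above 1.32 rad), for 0.2 s.
2. all of yesterday's jars are in the lane, and none of the fresh ones yet (x of old1_c in the frame of cooler between -0.14 and 0.115 m and y of old1_c in the frame of cooler between -0.011 and 0.011 m and z of old1_c in the frame of cooler between 0.095 and 0.17 m and angle between each of old1_c, old2_c's own z axis and vertical below 0.2 rad and x of old2_c in the frame of cooler between -0.14 and 0.115 m and y of old2_c in the frame of cooler between -0.011 and 0.011 m and z of old2_c in the frame of cooler between 0.095 and 0.17 m and x of each of new1_c, new2_c, new3_c, new4_c in the frame of cooler below -0.14 m), for 0.2 s.
3. all of the fresh jars are in the lane too (x of new1_c in the frame of cooler between -0.14 and 0.115 m and y of new1_c in the frame of cooler between -0.011 and 0.011 m and z of new1_c in the frame of cooler between 0.095 and 0.17 m and angle between each of new1_c, new2_c, new3_c, new4_c's own z axis and vertical below 0.2 rad and x of new2_c in the frame of cooler between -0.14 and 0.115 m and y of new2_c in the frame of cooler between -0.011 and 0.011 m and z of new2_c in the frame of cooler between 0.095 and 0.17 m and x of new3_c in the frame of cooler between -0.14 and 0.115 m and y of new3_c in the frame of cooler between -0.011 and 0.011 m and z of new3_c in the frame of cooler between 0.095 and 0.17 m and x of new4_c in the frame of cooler between -0.14 and 0.115 m and y of new4_c in the frame of cooler between -0.011 and 0.011 m and z of new4_c in the frame of cooler between 0.095 and 0.17 m), for 0.2 s.
4. the hatch is shut (under 0.08 rad) on the full queue (all of step 3 and value of joint hatch below 0.08 rad and x of old1_c in the frame of cooler between -0.14 and 0.115 m and y of old1_c in the frame of cooler between -0.011 and 0.011 m and z of old1_c in the frame of cooler between 0.095 and 0.17 m and angle between each of old1_c, old2_c's own z axis and vertical below 0.2 rad and x of old2_c in the frame of cooler between -0.14 and 0.115 m and y of old2_c in the frame of cooler between -0.011 and 0.011 m and z of old2_c in the frame of cooler between 0.095 and 0.17 m), for 0.2 s.
At the end, for the whole second after the job is handed in: Every jar stands upright and still in the lane (centre beyond x = -140 mm of the cooler's frame, within 11 mm of the lane's middle, leaning less than 0.2 rad), one of yesterday's jars stands at the stop of the pick-up end (within 15 mm of it), and the hatch is shut (under 0.08 rad) (all of step 4 and x of any of old1_c, old2_c in the frame of cooler above 0.092 m and linear speed of each of old1, old2, new1, new2, new3, new4 below 0.03 m/s); the robot touches nothing.
It fails at once if one of the other things on the counter is moved by more than 40 mm or knocked over (distance of any of mug, salt, pepper, sugar, cruet from where it was at the start of the episode above 0.04 m or angle between any of mug, salt, pepper, sugar, cruet's own z axis and vertical above 0.5 rad).
It fails at once if a jar is dropped or pressed hard on the dispenser (over 55 N) (contact force between any of old1, old2, new1, new2, new3, new4 and cooler above 55 N).
Of old1, old2 only 1 to 2 are there at a start; the rules pass over those that are not, and their reading is None.
Of new1, new2, new3, new4 only 3 to 4 are there at a start; the rules pass over those that are not, and their reading is None.
At some moment in a run one of new1, new2, new3, new4 may be knocked a few centimetres aside while the robot is not near it.
It also fails if it takes over 210 s, if anything falls off the work surface, if the arm or the gripper's body presses on something with over 40 N, if the wrist force passes 120 N, or if a joint passes its speed limit or range.

## Working session

There is one attempt and no reset: what is moved stays moved. The work goes in short steps, Python scripts to look and compute and a tool call to move; the robot and the scene stay as the last step left them, time stands still between calls to the robot, and variables do not carry over. Pictures are saved under pics/ and viewed, and the job is handed in when it is done.

Besides the shell and the picture viewer there is one more tool, called after "Call:" as name([rows], argument=value, ...), one row to a line, values as JSON. move_arm: Moves the arm, as the interface text tells. Its arguments: {"type":"object","properties":{"moves":{"type":"array","items":{"type":"array","items":{"type":"array","items":{"type":"number"}}}},"jaw":{"type":"number"}},"required":["moves"]}

```bash
ls; mkdir -p pics
python3 - <<'E'
from cell import ctrl,get_image,job,models
import cv2
s=ctrl.read_state();print(s)
for n in ["scene","top","wrist"]:
    im=get_image(n);cv2.imwrite(f"pics/{n}0.png",im["color"]);print(n,{k:v for k,v in im.items() if k!="color"})
E
```

```text
pics
{'clock': 0.0, 'qpos': array([-1.2297925 ,  0.62936533,  0.0384724 ,  1.51839884, -0.02701759,
        0.99629877, -0.02004671]), 'qd': array([ 0.00027502, -0.00048737,  0.00127096, -0.0012566 ,  0.00014944,
       -0.00119674,  0.00035115]), 'tau': array([-2.24851469e-04, -5.63399184e+01,  1.22633860e+00, -1.93445295e+01,
        1.10831286e-02,  1.03092432e-02, -6.91281965e-07]), 'eef_pos': array([256.92039615, 596.36778736, 230.36734823]), 'tool_rot': array([3.14156193e+00, 1.95116246e-03, 1.16391086e+00]), 'force': array([-0.01073494, -0.22057486, -0.10428731]), 'torque': array([-0.02716819, -0.03772757, -0.01913248]), 'width': 85.72578289870312}
scene {'fov_y': 46.81632168720025, 'cx': 319.5913374571605, 'cy': 196.11271324348778, 'origin': array([ 892.93080109, -506.12345684, 1187.60250758]), 'orientation': array([0.53546894, 0.00940149, 0.56293312])}
top {'fov_y': 43.42162877455772, 'cx': 312.02692766885093, 'cy': 202.0470170323625, 'origin': array([ 303.35288858,    6.71353644, 1579.61970907]), 'orientation': array([ 0.1954112 ,  0.0214542 , -1.59517894])}
wrist {'fov_y': 65.70646984690485, 'cx': 323.4009519490348, 'cy': 201.4913524749099, 'hand_eye': array([[ 9.99999890e-01, -3.77250470e-04,  2.78722823e-04,
        -6.29138269e-01],
       [-2.77207260e-04, -9.54688771e-01, -2.97605903e-01,
        -7.58563528e+01],
       [ 3.78365516e-04,  2.97605793e-01, -9.54688771e-01,
        -1.42442549e+02],
       [ 0.00000000e+00,  0.00000000e+00,  0.00000000e+00,
         1.00000000e+00]])}
```

View pics/scene0.png

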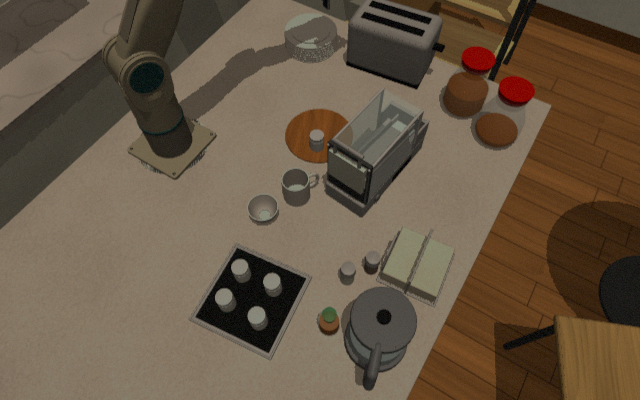

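View pics/top0.png

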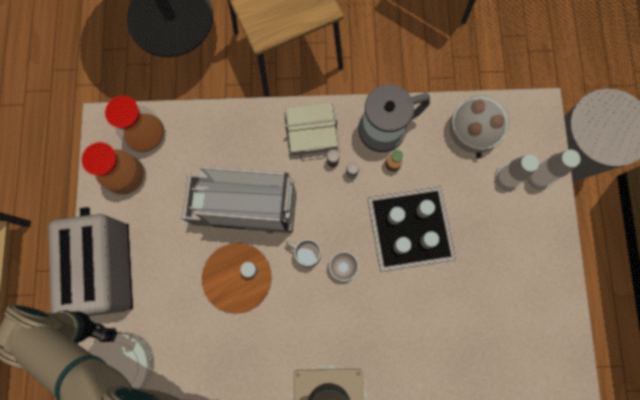

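View pics/wrist0.png

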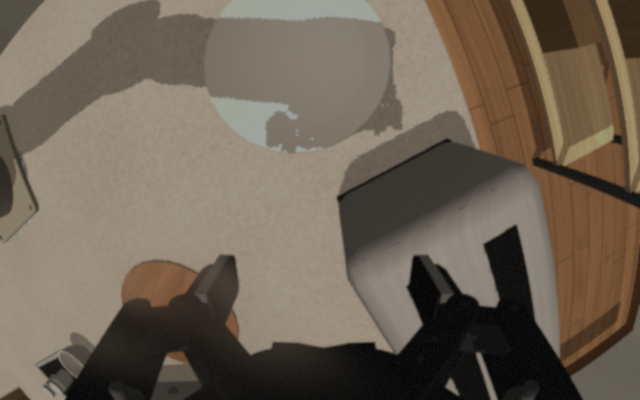

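The scene view shows the dispenser with its hatch facing the tray, one jar on the board (316,138) and four jars on the tray (scene about (241,268), (272,284), (226,298), (258,317)). In the top view the cooler is near (240,200), with the hatch at its right end. Next I'll localise everything.

```bash
cat > h.py <<'E'
import numpy as np,cv2
from scipy.spatial.transform import Rotation as R
from cell import ctrl,get_image,job,models
np.set_printoptions(precision=1,suppress=True)
def cam(name):
    s=ctrl.read_state(); im=get_image(name)
    f=200/np.tan(np.radians(im["fov_y"])/2)
    if name=="wrist":
        T=np.eye(4);T[:3,:3]=R.from_euler('xyz',s["tool_rot"]).as_matrix();T[:3,3]=s["eef_pos"]
        C=T@im["hand_eye"];Rm,o=C[:3,:3],C[:3,3]
    else: Rm,o=R.from_euler('xyz',im["orientation"]).as_matrix(),im["origin"]
    return dict(name=name,im=im["color"],f=f,cx=im["cx"],cy=im["cy"],R=Rm,o=o)
def ray(c,uv):
    p=np.array([uv[0]-c["cx"],uv[1]-c["cy"]])
    if c["name"]=="wrist":
        r=np.hypot(*p);t=r/c["f"];d=np.array([*(np.sin(t)*p/max(r,1e-9)),np.cos(t)])
    else: d=np.array([*(p/c["f"]),1.])
    d=np.array([d[0],-d[1],-d[2]]);d/=np.linalg.norm(d)
    return c["R"]@d
def atz(c,uv,z):
    d=ray(c,uv);return c["o"]+d*(z-c["o"][2])/d[2]
def proj(c,P):
    q=c["R"].T@(np.asarray(P,float)-c["o"]);x,y,z=q[0],-q[1],-q[2]
    if c["name"]=="wrist":
        r=np.hypot(x,y);t=np.arctan2(r,z);k=c["f"]*t/max(r,1e-9);return np.array([c["cx"]+k*x,c["cy"]+k*y])
    return np.array([c["cx"]+c["f"]*x/z,c["cy"]+c["f"]*y/z])
def tri(c1,u1,c2,u2):
    d1,d2=ray(c1,u1),ray(c2,u2)
    A=np.stack([d1,-d2],1);t=np.linalg.lstsq(A,c2["o"]-c1["o"],rcond=None)[0]
    a,b=c1["o"]+t[0]*d1,c2["o"]+t[1]*d2
    return (a+b)/2,np.linalg.norm(a-b)
E
python3 - <<'E'
from h import *
cs={n:cam(n) for n in("scene","top")}
for t,z in [("cooler",0),("hatch_bar",276),("hatch_hinge",127),("hatch_ramp",None),("lane_stop",110),("board",0),("tray",0),("old1_c",36),("new1_c",36),("mug",0),("salt",0),("pepper",0),("sugar",0),("cruet",0)]:
    for n,c in cs.items():
        for d in models.place_of(n,t)[:6]:
            if d["score"]<.3: continue
            print(t,n,round(d["score"],2),np.array(d["uv"]),atz(c,d["uv"],z)[:2] if z is not None else "")
E
```

```text
cooler scene 0.58 [377.8 165.6] [602.1 272.7]
cooler top 0.71 [237.  206.8] [608.2 274.2]
cooler top 0.33 [390.  165.4] [ 730.7 -222.8]
hatch_bar scene 0.9 [344.2 147. ] [573.6  96.8]
hatch_bar top 0.6 [288.7 190.8] [594.3  89.7]
hatch_hinge scene 0.9 [347.2 180.7] [586.4 101.7]
hatch_hinge top 0.98 [286.5 205.3] [584.  106.3]
hatch_hinge top 0.71 [343.3 270.5] [389.  -53.9]
hatch_ramp scene 0.76 [348.9 170.5] 
hatch_ramp top 0.7 [289.5 200.6] 
lane_stop top 0.81 [201.1 199.1] [613.5 363.8]
board scene 0.71 [321.2 134.4] [387.6 283.6]
board scene 0.68 [249.6 300.9] [ 522.3 -285.7]
board top 0.66 [235.5 277.2] [384.4 277.9]
tray scene 0.92 [249.2 300.5] [ 520.7 -285.4]
tray top 0.79 [412.2 227. ] [ 527.4 -281.7]
old1_c scene 0.68 [297.9 195.7] [465.   33.8]
old1_c scene 0.59 [344.6 178.7] [550.  155.9]
new1_c scene 0.74 [255.  317.9] [ 571.2 -320.4]
new1_c top 0.73 [424.5 209.2] [ 577.  -316.7]
mug scene 0.86 [296.3 194.6] [445.4  51.3]
mug top 0.61 [307.8 258.1] [438.   50.6]
salt top 0.73 [350.1 174.6] [703.8 -92.4]
pepper scene 0.56 [370.9 269.2] [750.1 -38.3]
pepper scene 0.44 [347.3 180. ] [548.7 176.8]
pepper top 0.74 [333.  162.5] [746.  -38.5]
sugar scene 0.64 [262.8 217. ] [404.7 -63.6]
sugar top 0.71 [342.7 269.8] [398.7 -57.4]
sugar top 0.31 [334.1 161.5] [749.3 -42.2]
cruet scene 0.55 [331.1 325.1] [ 737.7 -225.8]
cruet top 0.52 [389.1 166.3] [ 727.8 -219.7]
```

Run:
```python
from h import *
a=cam("scene")["im"][60:220,260:450];b=cam("top")["im"][150:250,170:310]
cv2.imwrite("pics/a1.png",cv2.resize(a,None,fx=4,fy=3.7,interpolation=cv2.INTER_CUBIC))
cv2.imwrite("pics/b1.png",cv2.resize(b,None,fx=5.5,fy=5.5,interpolation=cv2.INTER_CUBIC))
c=[cam("scene"),cam("top")]
# overlay model
def T(P,o=(603,273),yaw=np.radians(83.5)):
    cs,sn=np.cos(yaw),np.sin(yaw);return np.array([o[0]+cs*P[0]-sn*P[1],o[1]+sn*P[0]+cs*P[1],P[2]])
```

```text
(no output)
```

View pics/a1.png

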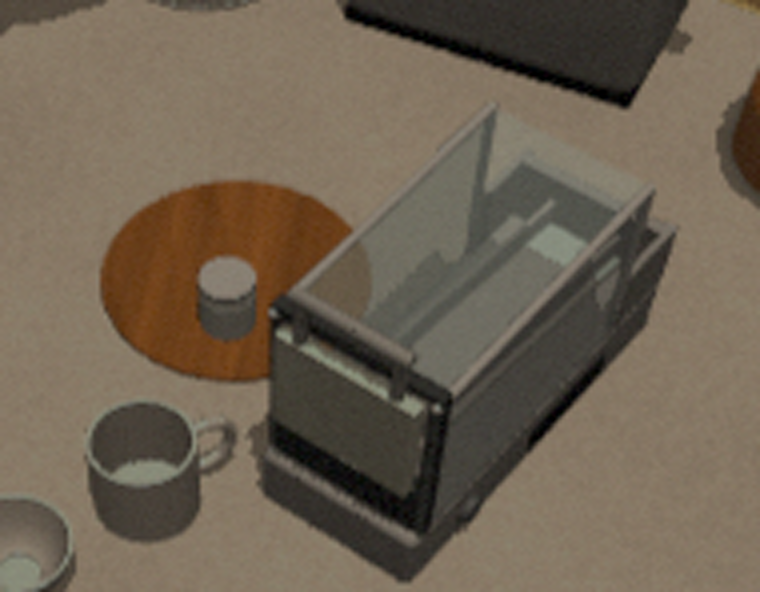

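View pics/b1.png

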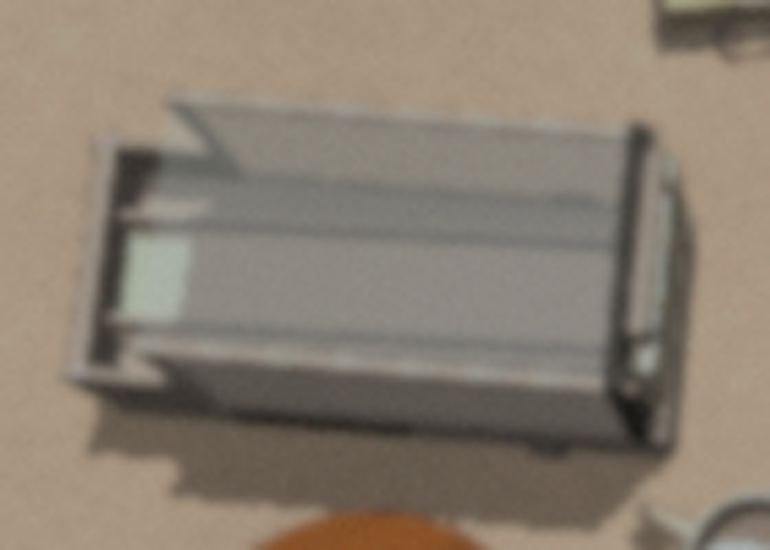

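Run:
```python
from h import *
s,t=cam("scene"),cam("top")
S=lambda x,y:(260+x/4,60+y/3.7)
Tp=lambda x,y:(170+x/5.5,150+y/5.5)
print("base corners scene",atz(s,S(405,580),0),atz(s,S(262,490),0))
for e in [(672,165),(635,392),(652,275)]: print("bar top@282",atz(t,Tp(*e),282))
for e in [(290,293),(410,358),(350,325)]: print("bar scene@282",atz(s,S(*e),282))
# top rim corners z=247 : scene (495,105),(280,298),(450,395),(650,190) ; top
for e in [(495,105),(278,305),(450,395),(652,188)]: print("rim scene@247",atz(s,S(*e),247))
for e in [(172,98),(635,128),(608,388),(135,350)]: print("rim top@247",atz(t,Tp(*e),247))
print(atz(t,(248,270),66),atz(s,(260+227/4,60+278/3.7),66))
```

```text
base corners scene [647.6  88.9   0. ] [515.7 104.1   0. ]
bar top@282 [622.1  79.6 282. ]
bar top@282 [511.6  99.1 282. ]
bar top@282 [568.1  90.1 282. ]
bar scene@282 [539.1  98.1 282. ]
bar scene@282 [627.8  91.  282. ]
bar scene@282 [583.8  94.8 282. ]
rim scene@247 [553.6 344.8 247. ]
rim scene@247 [524.3 108.6 247. ]
rim scene@247 [653.2 100.8 247. ]
rim scene@247 [680.  328.5 247. ]
rim top@247 [672.7 331.7 247. ]
rim top@247 [650.2  99.7 247. ]
rim top@247 [519.5 114.7 247. ]
rim top@247 [544.9 347.6 247. ]
[401.4 229.   66. ] [405.6 230.1  66. ]
```

```bash
cat >> h.py <<'E'
YAW=np.radians(83.5)
def delta(pos,rpy):
    s=ctrl.read_state();Rm=R.from_euler('xyz',s["tool_rot"])
    d=Rm.inv().apply(np.array(pos,float)-s["eef_pos"])/1000
    w=(Rm.inv()*R.from_euler('xyz',rpy)).as_rotvec()
    print("delta m",np.round(d,4).tolist(),"rot",np.round(w,3).tolist(),"dist",np.linalg.norm(d).round(3))
E
python3 - <<'E'
from h import *
delta((257,597,430),(np.pi,0,1.164))
delta((585,98,430),(np.pi,0,YAW))
E
```

```text
delta m [-0.0, -0.0002, -0.1987] rot [0.0, -0.0, -0.0] dist 0.199
delta m [-0.3285, 0.4985, -0.1987] rot [0.0, -0.0, -0.293] dist 0.629
```

Call:
move_arm([
  [[0,0,-0.06,0,0,0],[0,0,-0.12,0,0,0],[-0.02,0.03,-0.17,0,0,0],[-0.05,0.075,-0.2,0,0,-0.05],[-0.08,0.12,-0.2,0,0,-0.1],[-0.11,0.165,-0.2,0,0,-0.15],[-0.14,0.21,-0.2,0,0,-0.2],[-0.17,0.255,-0.2,0,0,-0.25],[-0.2,0.3,-0.2,0,0,-0.293],[-0.23,0.345,-0.2,0,0,-0.293],[-0.26,0.39,-0.2,0,0,-0.293],[-0.285,0.435,-0.2,0,0,-0.293],[-0.31,0.47,-0.2,0,0,-0.293],[-0.323,0.49,-0.2,0,0,-0.293],[-0.328,0.498,-0.2,0,0,-0.293],[-0.328,0.498,-0.2,0,0,-0.293]],
], jaw=1)

```text
clock: 3.95
eef_pos: [584.6, 98.9, 431.2]
tool_rot: [-3.141, -0.0, 1.457]
force: [-1.1, -0.1, 0.2]
width: 85.7
```

Run:
```python
from h import *
s=ctrl.read_state();print(s["eef_pos"],s["tool_rot"]*57.3,s["qpos"])
c=cam("wrist");cv2.imwrite("pics/w1.png",c["im"])
for t in ["hatch_bar","hatch_hinge","cooler"]:
    for d in models.place_of("wrist",t)[:2]:print(t,d)
m=c["im"].copy()
b=np.array([585,98,282.]);u=np.array([.9936,-.1132,0])
for k in(-46,0,46): print(proj(c,b+k*u))
```

```text
[584.6  98.9 431.2] [-180.    -0.    83.5] [-0.3  0.4  0.2  1.4 -0.1  1.4  1.3]
hatch_bar {'uv': [320.0, 183.6], 'score': 0.71}
hatch_bar {'uv': [126.9, 178.0], 'score': 0.54}
hatch_hinge {'uv': [181.4, 238.7], 'score': 0.71}
[323.2 140.3]
[323.2 187.5]
[323.2 231.2]
```

View pics/w1.png

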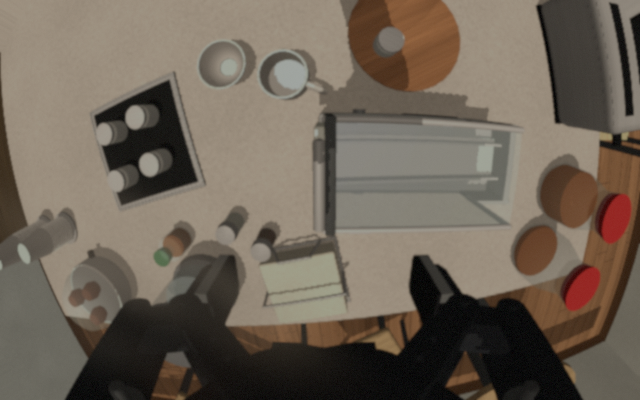

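The wrist view shows the bar at column ~320, rows 138–232, within about 3 mm of my estimate. I'll descend over it and grip.

Call:
move_arm([
  [[-0.002,0,0.03,0,0,0],[-0.004,0,0.06,0,0,0],[-0.004,0,0.09,0,0,0],[-0.004,0,0.115,0,0,0],[-0.004,0,0.135,0,0,0],[-0.004,0,0.15,0,0,0],[-0.004,0,0.16,0,0,0],[-0.004,0,0.165,0,0,0],[-0.004,0,0.165,0,0,0]],
])

```text
clock: 5.28
eef_pos: [584.4, 94.8, 266.4]
tool_rot: [3.141, -0.0, 1.457]
force: [-0.0, 1.0, 0.9]
width: 85.5
```

Call:
move_arm([
  [[0,0,0,0,0,0],[0,0,0,0,0,0],[0,0,0,0,0,0],[0,0,0,0,0,0],[0,0,0,0,0,0],[0,0,0,0,0,0],[0,0,0,0,0,0]],
], jaw=0.05)

```text
clock: 6.15
eef_pos: [584.3, 94.3, 266.5]
tool_rot: [3.141, 0.0, 1.457]
force: [-1.4, -1.5, 4.6]
width: 9.8
```

Call:
move_arm([
  [[-0.0155,0,0.001,0,0,0],[-0.0305,0,0.0045,0,0,0],[-0.0455,0,0.009,0,0,0],[-0.06,0,0.0145,0,0,0],[-0.0735,0,0.022,0,0,0],[-0.0865,0,0.0305,0,0,0],[-0.0985,0,0.0405,0,0,0],[-0.1095,0,0.0515,0,0,0]],
])

```text
clock: 7.15
eef_pos: [572.1, -15.1, 214.1]
tool_rot: [3.141, 0.0, 1.457]
force: [2.8, 4.3, 1.0]
width: 9.8
```

Call:
move_arm([
  [[-0.0095,0,0.012,0,0,0],[-0.0183,0,0.025,0,0,0],[-0.0252,0,0.039,0,0,0],[-0.0312,0,0.053,0,0,0],[-0.0355,0,0.068,0,0,0],[-0.0375,0,0.077,0,0,0],[-0.0383,0,0.0827,0,0,0],[-0.0385,0,0.086,0,0,0],[-0.0385,0,0.086,0,0,0]],
])

```text
clock: 8.28
eef_pos: [567.8, -52.4, 130.9]
tool_rot: [3.14, -0.0, 1.457]
force: [-1.4, 3.4, 17.4]
width: 10.1
```

Run:
```python
from h import *
a=cam("scene")["im"]
cv2.imwrite("pics/s2.png",cv2.resize(a[60:260,240:450],None,fx=3.5,fy=3,interpolation=cv2.INTER_CUBIC))
```

```text
(no output)
```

View pics/s2.png

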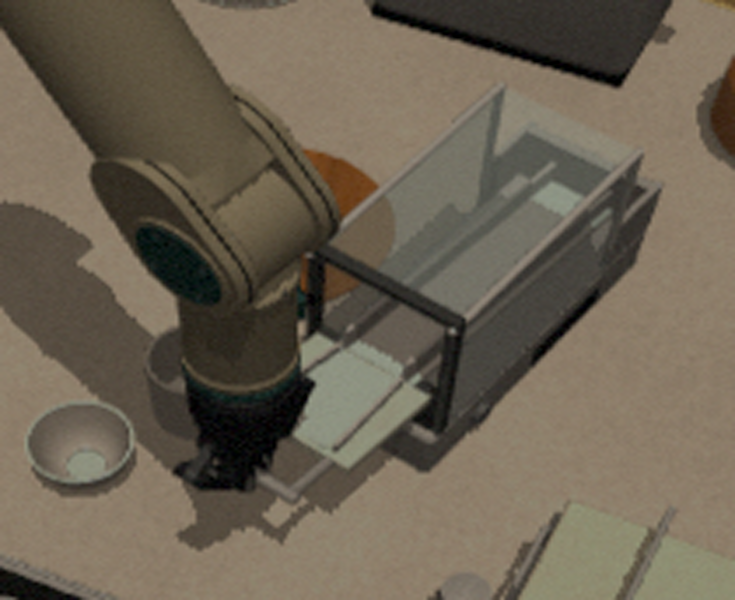

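The hatch lies open against its stop: bar at z≈148, with a 17 N reaction. I'll release and retreat upward.

Call:
move_arm([
  [[0,0,-0.003,0,0,0],[0,0,-0.003,0,0,0],[0,0,-0.003,0,0,0],[0,0,-0.003,0,0,0],[0,0,-0.02,0,0,0],[0,0,-0.05,0,0,0],[0,0,-0.1,0,0,0],[0,0,-0.15,0,0,0],[0,0,-0.2,0,0,0],[0,0,-0.25,0,0,0],[0,0,-0.28,0,0,0],[0,0,-0.3,0,0,0],[0,0,-0.3,0,0,0]],
], jaw=0.42)

```text
clock: 9.95
eef_pos: [567.9, -52.6, 431.2]
tool_rot: [3.137, -0.0, 1.457]
force: [-0.2, 0.4, 0.1]
width: 36.1
```

Run:
```python
from h import *
s=ctrl.read_state();print(s["eef_pos"],s["tool_rot"]*57.3,s["qpos"],s["width"])
c=cam("wrist");cv2.imwrite("pics/w2.png",c["im"])
for t in ["hatch_bar","hatch_hinge","hatch_ramp"]:
    for d in models.place_of("wrist",t)[:1]:print(t,d)
h=np.array([585.2,100.3,127]);e=np.array([.1132,.9936,0]);u=np.array([.9936,-.1132,0]);z=np.array([0,0,1.])
Pts={"bar":h-153.7*e+21*z,"ramp":h-55.1*e+9.7*z,"hinge":h}
for k,p in Pts.items(): print(k,proj(c,p),p)
b=Pts["bar"];ed=h-106.4*e+18.7*z
print("bar ends",proj(c,b-46*u),proj(c,b+46*u),"edge",proj(c,ed-56*u),proj(c,ed+56*u),"ribs",proj(c,ed-35.5*u),proj(c,ed+35.5*u),proj(c,h-27.5*u),proj(c,h+27.5*u))
```

```text
[567.9 -52.6 431.2] [179.8  -0.   83.5] [-0.1  0.4  0.2  1.4 -0.1  1.4  1.6] 36.085532815337594
hatch_bar {'uv': [322.9, 160.2], 'score': 0.98}
hatch_hinge {'uv': [424.1, 159.7], 'score': 0.85}
hatch_ramp {'uv': [390.5, 158.4], 'score': 0.76}
bar [324.  161.7] [567.8 -52.4 148. ]
ramp [391.9 161. ] [579.   45.6 136.7]
hinge [425.6 160.7] [585.2 100.3 127. ]
bar ends [324.  128.8] [324.  193.4] edge [358.5 121.8] [356.6 199.6] ribs [358.2 136.5] [357. 186.] [426.7 142.7] [424.2 178.3]
```

View pics/w2.png

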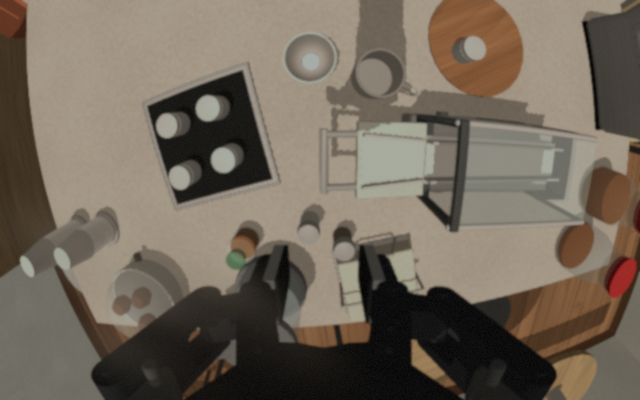

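The wrist view confirms the hatch geometry: bar (323,160), ramp (390,158), hinge (424,160), all within 2 mm of the model. Now to the jar on the board.

```bash
cat >> h.py <<'E'
HG=np.array([584.0,100.3,127]);E_=np.array([.1132,.9936,0]);U_=np.array([.9936,-.1132,0]);Z_=np.array([0,0,1.])
YJ=np.radians(-6.5)
E
python3 - <<'E'
from h import *
c=cam("wrist")
for uv in[(473,48),(474,47)]:print(atz(c,uv,66))
delta((403,230,300),(np.pi,0,YJ))
E
```

```text
[400.4 225.6  66. ]
[398.4 227.8  66. ]
delta m [0.2618, -0.1946, 0.1281] rot [-0.002, 0.002, 1.57] dist 0.35
```

Call:
move_arm([
  [[0.02,-0.01,0,0,0,0.15],[0.05,-0.03,0,0,0,0.3],[0.085,-0.06,0,0,0,0.45],[0.12,-0.085,0,0,0,0.6],[0.155,-0.11,0,0,0,0.75],[0.185,-0.135,0.02,0,0,0.9],[0.215,-0.16,0.05,0,0,1.05],[0.24,-0.18,0.08,0,0,1.2],[0.255,-0.19,0.105,0,0,1.35],[0.261,-0.194,0.12,0,0,1.5],[0.262,-0.195,0.128,0,0,1.57],[0.262,-0.195,0.128,0,0,1.57]],
], jaw=1)

```text
clock: 11.7
eef_pos: [402.7, 229.9, 299.8]
tool_rot: [3.14, 0.002, -0.112]
force: [0.0, -0.1, -0.5]
width: 85.4
```

```bash
cat >> h.py <<'E'
def lids(c,zl,box=None,show=None):
    """lid positions: refine by cut_out? caller supplies"""
def jarfit(c,thing):
    out=[]
    for d in models.cut_out(c["name"],thing):
        if d["score"]<.3: continue
        out.append((d["score"],np.array(d["uv"]),d["pixels"]))
    return out
E
python3 - <<'E'
from h import *
s=ctrl.read_state();print(s["eef_pos"],s["tool_rot"]*57.3,s["qpos"],s["width"])
c=cam("wrist");cv2.imwrite("pics/w3.png",c["im"])
for d in models.place_of("wrist","old1_c"):print(d,atz(c,d["uv"],36))
for sc,uv,m in jarfit(c,"old1_c"): 
    ys,xs=np.nonzero(m);print(sc,uv,xs.min(),xs.max(),ys.min(),ys.max())
E
```

```text
[402.7 229.9 299.8] [179.9   0.1  -6.4] [-0.8  0.3  0.3  1.9 -0.1  0.9 -0.6] 85.42087221999901
```

View pics/w3.png

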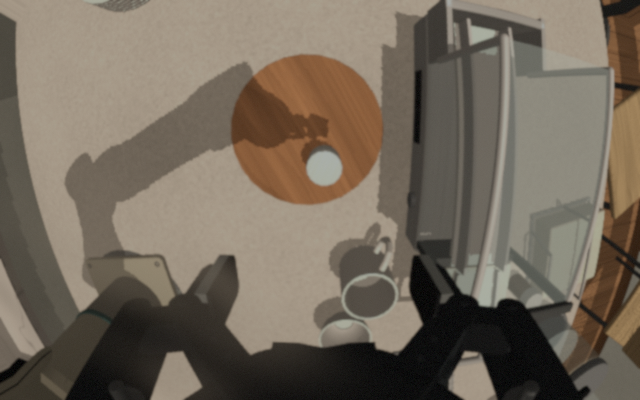

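```bash
cat >> h.py <<'E'
def lid(c,guess,zl,rad=26,thr=None):
    """centroid of bright lid blob near guess pixel -> world xy at zl"""
    g=cv2.cvtColor(c["im"],cv2.COLOR_BGR2HSV)
    x0,y0=int(guess[0]-rad),int(guess[1]-rad)
    p=g[max(y0,0):y0+2*rad,max(x0,0):x0+2*rad]
    m=((p[...,1]<60)&(p[...,2]>(thr or 140))).astype(np.uint8)
    n,l,st,ce=cv2.connectedComponentsWithStats(m)
    k=max(range(1,n),key=lambda i:st[i,4]-3*np.hypot(*(ce[i]-rad)))
    uv=ce[k]+[max(x0,0),max(y0,0)]
    print("lid",uv,st[k],atz(c,uv,zl)[:2]);return atz(c,uv,zl)
E
python3 - <<'E'
from h import *
c=cam("wrist");p=lid(c,(324,168),66)
print(proj(c,(402,229,66)))
delta((p[0],p[1],24),(np.pi,0,YJ))
E
```

```text
lid [322.7 168.4] [  7  10  36  34 960] [402.9 230.6]
[322.1 169.8]
delta m [-0.001, -0.0004, 0.2771] rot [-0.0, -0.0, 0.001] dist 0.277
```

Call:
move_arm([
  [[0,0,0.03,0,0,0],[0,0,0.07,0,0,0],[0,0,0.11,0,0,0],[0,0,0.15,0,0,0],[0,0,0.185,0,0,0],[0,0,0.215,0,0,0],[0,0,0.24,0,0,0],[0,0,0.258,0,0,0],[0,0,0.27,0,0,0],[0,0,0.276,0,0,0],[0,0,0.276,0,0,0]],
])

```text
clock: 13.28
eef_pos: [403.7, 230.2, 24.7]
tool_rot: [-3.142, -0.0, -0.113]
force: [-0.3, -0.1, 0.9]
width: 85.9
```

Call:
move_arm([
  [[0,0,0,0,0,0],[0,0,0,0,0,0],[0,0,0,0,0,0],[0,0,0,0,0,0],[0,0,0,0,0,0],[0,0,0,0,0,0],[0,0,-0.02,0,0,0],[0,0,-0.06,0,0,0],[0,0,-0.11,0,0,0],[0,0,-0.16,0,0,0],[0,0,-0.21,0,0,0],[0,0,-0.25,0,0,0],[0,0,-0.28,0,0,0],[0,0,-0.3,0,0,0],[0,0,-0.3,0,0,0]],
], jaw=0.4)

```text
clock: 15.15
eef_pos: [403.9, 230.4, 325.9]
tool_rot: [-3.139, -0.002, -0.113]
force: [0.4, -0.5, -1.1]
width: 44.9
```

```bash
cat >> h.py <<'E'
S_=72;TILT=0.14;HT=18.
def place_pose(above=0):
    ramp=HG-S_*np.cos(np.radians(10))*E_+S_*np.sin(np.radians(10))*Z_
    ax=np.sin(TILT)*E_+np.cos(TILT)*Z_
    Rt=R.from_rotvec(-TILT*U_*-1)  # set below
    # rotate about horizontal axis so that up vector leans toward +E_
    axis=np.cross(Z_,E_);Rt=R.from_rotvec(TILT*axis)*R.from_euler('xyz',(np.pi,0,YJ))
    return ramp+HT*ax+above*Z_,Rt.as_euler('xyz')
E
python3 - <<'E'
from h import *
s=ctrl.read_state();print(s["eef_pos"],s["qpos"],s["width"],s["force"])
c=cam("wrist");cv2.imwrite("pics/w4.png",c["im"])
p,r=place_pose(0);print(p,r,R.from_euler('xyz',r).as_matrix()[:,2])
delta(p+[0,0,170],(np.pi,0,YJ)); delta(p,r)
E
```

```text
[403.9 230.4 325.9] [-0.9  0.3  0.4  1.9 -0.1  1.  -0.6] 44.88013443935636 [ 0.4 -0.5 -1.1]
[576.3  32.3 157.3] [ 3.  -0.  -0.1] [-0.  -0.1 -1. ]
delta m [0.1942, 0.177, -0.0027] rot [-0.001, -0.0, 0.001] dist 0.263
delta m [0.1942, 0.1771, 0.1673] rot [-0.141, -0.0, 0.001] dist 0.312
```

View pics/w4.png

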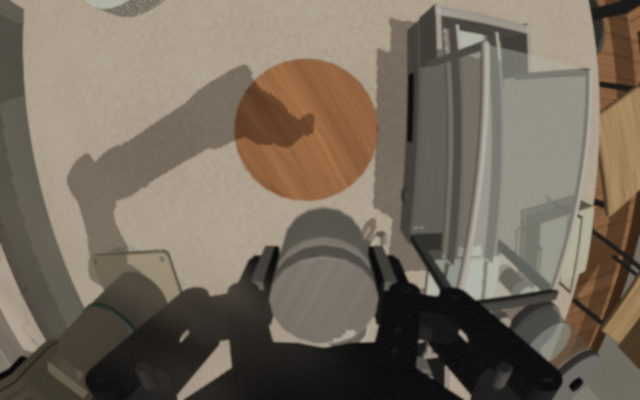

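The jar is held (width 44.9 mm) and centred in the gripper. Moving it over the ramp.

Call:
move_arm([
  [[0.01,0.01,0,0,0,0],[0.03,0.028,0,0,0,0],[0.055,0.05,0,0,0,0],[0.08,0.073,0,0,0,-0.0],[0.105,0.096,0,0,0,0],[0.13,0.118,0,-0.02,0,0],[0.152,0.139,0,-0.05,0,0],[0.17,0.156,0,-0.08,0,0],[0.184,0.168,0.01,-0.11,0,0],[0.192,0.175,0.03,-0.141,0,0],[0.194,0.177,0.06,-0.141,0,0],[0.194,0.177,0.09,-0.141,0,0],[0.194,0.177,0.115,-0.141,0,0],[0.194,0.177,0.13,-0.141,0,0],[0.194,0.177,0.14,-0.141,0,0],[0.194,0.177,0.14,-0.141,0,0]],
])

```text
clock: 17.2
eef_pos: [576.0, 32.4, 184.3]
tool_rot: [3.0, 0.001, -0.113]
force: [-0.3, -0.4, -1.5]
width: 45.0
```

Run:
```python
from h import *
s=ctrl.read_state();print(s["eef_pos"],s["qpos"],s["width"],s["force"])
p,r=place_pose(0);delta(p,r)
c=cam("wrist");cv2.imwrite("pics/w5.png",c["im"])
a=cam("scene")["im"]
cv2.imwrite("pics/s5.png",cv2.resize(a[60:260,240:450],None,fx=3.5,fy=3,interpolation=cv2.INTER_CUBIC))
```

```text
[576.   32.4 184.3] [-0.5  0.6  0.4  1.8 -0.2  0.8 -0.1] 45.0405166573545 [-0.3 -0.4 -1.5]
delta m [0.0003, -0.0037, 0.0267] rot [0.001, 0.001, 0.001] dist 0.027
```

View pics/w5.png

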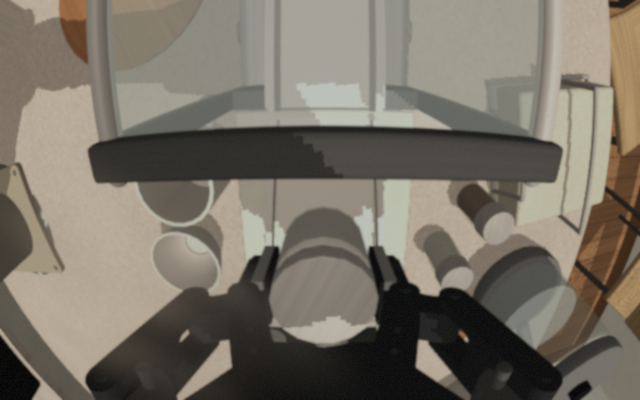

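View pics/s5.png

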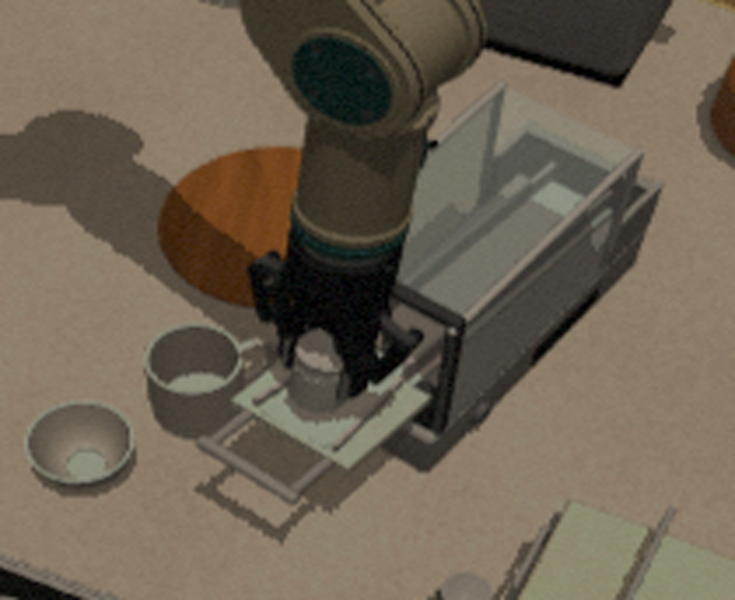

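Call:
move_arm([
  [[0,-0.001,0.008,0,0,0],[0,-0.002,0.015,0,0,0],[0,-0.003,0.02,0,0,0],[0,-0.0035,0.023,0,0,0],[0,-0.0035,0.025,0,0,0],[0,-0.0037,0.026,0,0,0],[0,-0.0037,0.026,0,0,0],[0,-0.0037,0.026,0,0,0]],
])

```text
clock: 18.3
eef_pos: [577.1, 32.5, 159.3]
tool_rot: [3.001, -0.002, -0.113]
force: [-0.8, 1.9, 6.2]
width: 44.9
```

Call:
move_arm([
  [[0,0,0,0,0,0],[0,0,0,0,0,0],[0,0,0,0,0,0],[0,0,0,0,0,0],[0,0,0,0,0,0],[0,0,0,0,0,0],[0,0,0,0,0,0],[0,0,0,0,0,0]],
], jaw=0.78)

```text
clock: 19.3
eef_pos: [576.3, 32.4, 158.5]
tool_rot: [3.001, 0.0, -0.113]
force: [-0.5, 0.7, -0.1]
width: 66.5
```

Run:
```python
from h import *
s=ctrl.read_state();print(s["eef_pos"],s["width"],s["force"])
c=cam("wrist");cv2.imwrite("pics/w6.png",c["im"])
```

```text
[576.3  32.4 158.5] 66.49492219424654 [-0.5  0.7 -0.1]
```

View pics/w6.png

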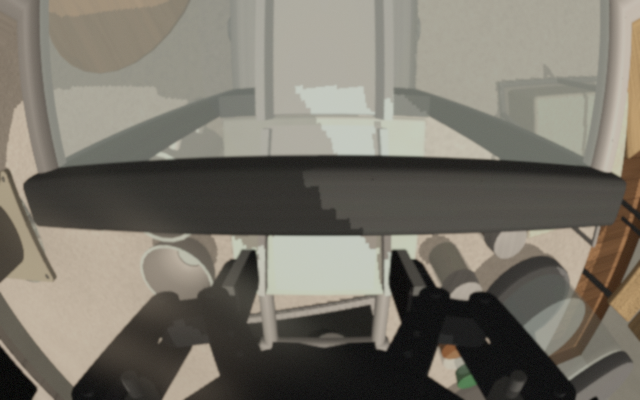

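Run:
```python
from h import *
delta((570,30,300),(np.pi,0,YJ))
delta((525,-250,360),(np.pi,0,YJ))
c=cam("scene")
cv2.imwrite("pics/s6.png",cv2.resize(c["im"][60:260,240:450],None,fx=3.5,fy=3,interpolation=cv2.INTER_CUBIC))
```

```text
delta m [-0.006, 0.0229, -0.1396] rot [0.141, -0.0, 0.0] dist 0.142
delta m [-0.0191, 0.3118, -0.1592] rot [0.141, -0.0, 0.0] dist 0.351
```

View pics/s6.png

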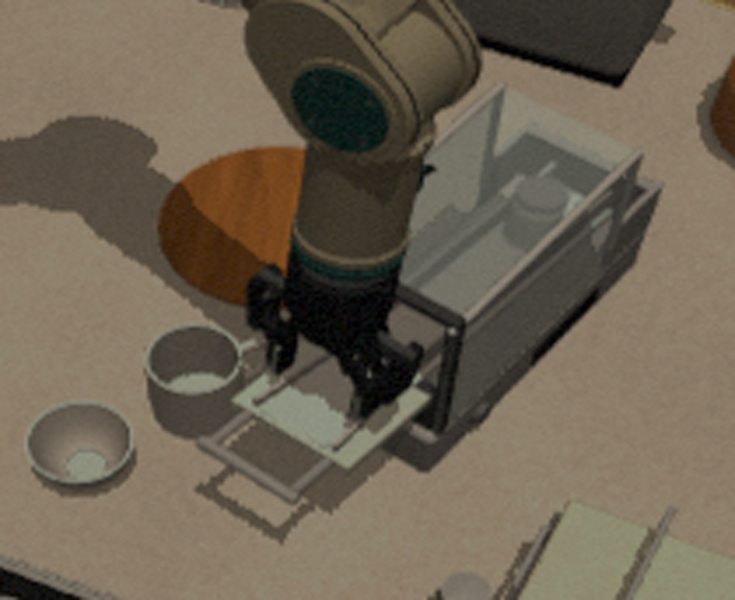

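The jar has glided to the stop and stands upright in the lane. Next, over the tray.

Call:
move_arm([
  [[0,0.005,-0.03,0,0,0],[0,0.01,-0.07,0.03,0,0],[-0.003,0.02,-0.115,0.08,0,0],[-0.005,0.04,-0.15,0.141,0,0],[-0.008,0.08,-0.17,0.141,0,0],[-0.01,0.13,-0.18,0.141,0,0],[-0.013,0.18,-0.178,0.141,0,0],[-0.015,0.225,-0.172,0.141,0,0],[-0.017,0.265,-0.166,0.141,0,0],[-0.018,0.29,-0.162,0.141,0,0],[-0.019,0.305,-0.16,0.141,0,0],[-0.019,0.312,-0.159,0.141,0,0],[-0.019,0.312,-0.159,0.141,0,0]],
], jaw=1)

```text
clock: 21.02
eef_pos: [525.3, -249.7, 359.7]
tool_rot: [-3.141, 0.0, -0.112]
force: [-0.8, 1.1, -0.3]
width: 85.5
```

Run:
```python
from h import *
s=ctrl.read_state();print(s["eef_pos"],s["tool_rot"],s["qpos"])
c=cam("wrist");cv2.imwrite("pics/w7.png",c["im"])
```

```text
[ 525.3 -249.7  359.7] [-3.1  0.  -0.1] [ 0.1  0.4  0.5  1.5 -0.2  1.2  0.5]
```

View pics/w7.png

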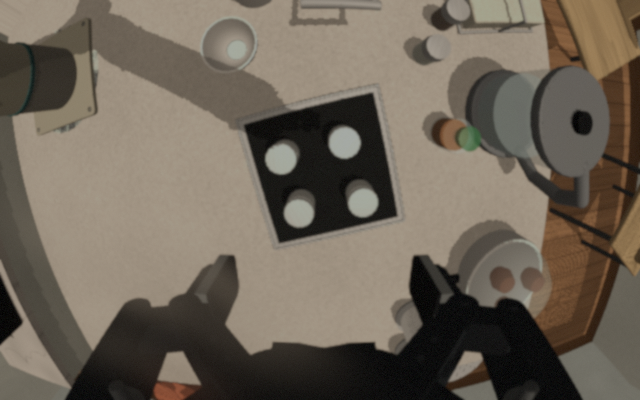

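Run:
```python
from h import *
c=cam("wrist")
P=[lid(c,g,66,rad=24,thr=130) for g in [(281,158),(344,141),(299,210),(363,201)]]
for a in P: print(a[:2],[round(float(np.linalg.norm(a-b)),0) for b in P])
delta((P[0][0],P[0][1],24),(np.pi,0,YJ))
```

```text
lid [280.5 159. ] [  9  11  30  29 695] [ 464.7 -239.2]
lid [344.2 142.7] [ 10  11  30  30 727] [ 557.4 -226.3]
lid [298.4 213.1] [ 10  14  28  28 613] [ 479.4 -323.3]
lid [362.6 202.6] [ 10  12  29  28 628] [ 576.2 -317.5]
[ 464.7 -239.2] [0.0, 94.0, 85.0, 136.0]
[ 557.4 -226.3] [94.0, 0.0, 124.0, 93.0]
[ 479.4 -323.3] [85.0, 124.0, 0.0, 97.0]
[ 576.2 -317.5] [136.0, 93.0, 97.0, 0.0]
delta m [-0.0616, -0.0026, 0.3357] rot [-0.001, 0.0, 0.002] dist 0.341
```

Call:
move_arm([
  [[-0.02,-0.001,0.01,0,0,0],[-0.045,-0.002,0.04,0,0,0],[-0.058,-0.0025,0.08,0,0,0],[-0.0615,-0.0025,0.125,0,0,0],[-0.0615,-0.0025,0.17,0,0,0],[-0.0615,-0.0025,0.21,0,0,0],[-0.0615,-0.0025,0.25,0,0,0],[-0.0615,-0.0025,0.285,0,0,0],[-0.0615,-0.0025,0.31,0,0,0],[-0.0615,-0.0025,0.326,0,0,0],[-0.0615,-0.0025,0.335,0,0,0],[-0.0615,-0.0025,0.335,0,0,0]],
])

```text
clock: 22.62
eef_pos: [464.4, -240.6, 24.8]
tool_rot: [-3.141, 0.0, -0.113]
force: [0.7, -0.0, -0.0]
width: 85.1
```

Call:
move_arm([
  [[0,0,0,0,0,0],[0,0,0,0,0,0],[0,0,0,0,0,0],[0,0,0,0,0,0],[0,0,0,0,0,0],[0,0,0,0,0,0],[0,0,-0.02,0,0,0],[0,0,-0.06,0,0,0],[0,0,-0.11,0,0,0],[0,0,-0.16,0,0,0],[0,0,-0.2,0,0,0],[0,0,-0.24,0,0,0],[0,0,-0.26,0,0,0],[0,0,-0.27,0,0,0],[0,0,-0.27,0,0,0]],
], jaw=0.4)

```text
clock: 24.5
eef_pos: [464.2, -240.7, 294.8]
tool_rot: [-3.141, -0.0, -0.113]
force: [-0.7, -0.1, -0.2]
width: 44.9
```

Run:
```python
from h import *
s=ctrl.read_state();print(s["eef_pos"],s["width"],s["force"])
c=cam("wrist");cv2.imwrite("pics/w8.png",c["im"])
p,r=place_pose(0)
delta(p+[0,0,30],r)
```

```text
[ 464.2 -240.7  294.8] 44.933217509321366 [-0.7 -0.1 -0.2]
delta m [0.081, -0.2836, 0.1069] rot [-0.141, 0.001, 0.001] dist 0.314
```

View pics/w8.png

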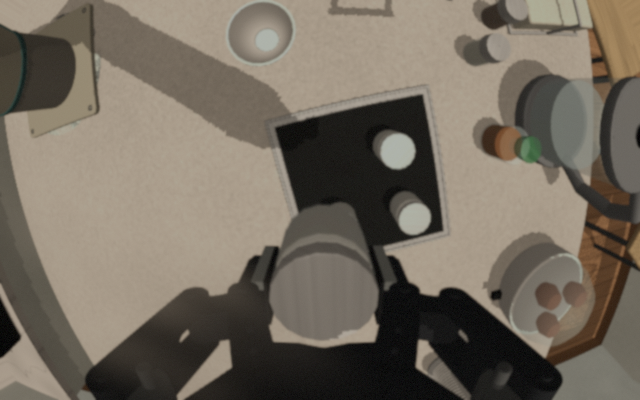

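Call:
move_arm([
  [[0.003,-0.012,0,0,0,0],[0.01,-0.035,0,0,0,0],[0.02,-0.068,0,0,0,0],[0.031,-0.105,0,0,0,0],[0.042,-0.145,0,0,0,0],[0.052,-0.18,0,-0.02,0,0],[0.061,-0.213,0.005,-0.05,0,0],[0.069,-0.241,0.02,-0.08,0,0],[0.075,-0.263,0.04,-0.11,0,0],[0.079,-0.277,0.065,-0.141,0,0],[0.081,-0.283,0.085,-0.141,0,0],[0.081,-0.2836,0.1,-0.141,0,0],[0.081,-0.2836,0.107,-0.141,0,0],[0.081,-0.2836,0.118,-0.141,0,0],[0.081,-0.2836,0.126,-0.141,0,0],[0.081,-0.2836,0.132,-0.141,0,0],[0.081,-0.2836,0.1345,-0.141,0,0],[0.081,-0.2836,0.1355,-0.141,0,0],[0.081,-0.2836,0.1355,-0.141,0,0]],
])

```text
clock: 26.92
eef_pos: [577.2, 31.9, 159.8]
tool_rot: [3.001, -0.001, -0.113]
force: [0.2, 0.1, 0.7]
width: 44.7
```

Call:
move_arm([
  [[0,0,0.001,0,0,0],[0,0,0.001,0,0,0]],
])

```text
clock: 27.18
eef_pos: [577.8, 32.0, 159.6]
tool_rot: [3.001, -0.002, -0.113]
force: [-0.6, 1.4, 7.6]
width: 44.7
```

Call:
move_arm([
  [[0,0,0,0,0,0],[0,0,0,0,0,0],[0,0,0,0,0,0],[0,0,0,0,0,0],[0,0,0,0,0,0],[0,0,0,0,0,0],[0,0,0,0,0,0]],
], jaw=0.78)

```text
clock: 28.05
eef_pos: [576.7, 31.7, 158.3]
tool_rot: [3.001, 0.0, -0.113]
force: [0.2, -0.2, -0.8]
width: 66.8
```

Run:
```python
from h import *
s=ctrl.read_state();print(s["eef_pos"],s["width"],s["force"])
delta((525,-250,360),(np.pi,0,YJ))
c=cam("scene")
cv2.imwrite("pics/s9.png",cv2.resize(c["im"][60:260,240:450],None,fx=3.5,fy=3,interpolation=cv2.INTER_CUBIC))
```

```text
[576.7  31.7 158.3] 66.76913392238497 [ 0.2 -0.2 -0.8]
delta m [-0.0196, 0.3113, -0.1595] rot [0.141, 0.0, 0.0] dist 0.35
```

View pics/s9.png

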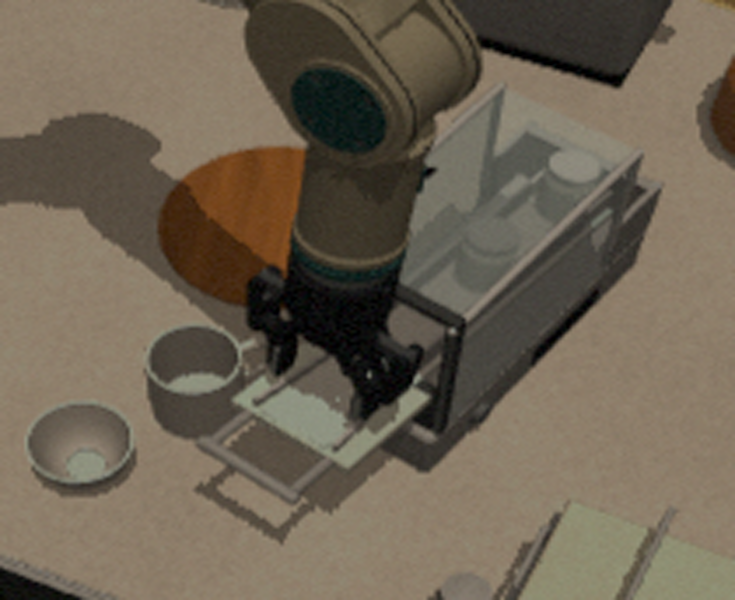

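The first jar is at the stop and the second is gliding down mid-lane. Back to the tray.

Call:
move_arm([
  [[0,0.005,-0.03,0,0,0],[0,0.01,-0.07,0.03,0,0],[-0.003,0.02,-0.115,0.08,0,0],[-0.005,0.04,-0.15,0.141,0,0],[-0.008,0.08,-0.17,0.141,0,0],[-0.01,0.13,-0.18,0.141,0,0],[-0.013,0.18,-0.178,0.141,0,0],[-0.015,0.225,-0.172,0.141,0,0],[-0.017,0.265,-0.166,0.141,0,0],[-0.018,0.29,-0.162,0.141,0,0],[-0.019,0.305,-0.16,0.141,0,0],[-0.0195,0.311,-0.159,0.141,0,0],[-0.0195,0.311,-0.159,0.141,0,0]],
], jaw=1)

```text
clock: 29.72
eef_pos: [525.4, -249.2, 359.3]
tool_rot: [-3.141, 0.0, -0.112]
force: [0.1, -0.7, 0.2]
width: 85.7
```

Run:
```python
from h import *
s=ctrl.read_state();print(s["eef_pos"],s["tool_rot"])
c=cam("wrist");cv2.imwrite("pics/w10.png",c["im"])
P=[lid(c,g,66,rad=24,thr=130) for g in [(344,142),(298,212),(363,202)]]
for p in P: delta((p[0],p[1],24),(np.pi,0,YJ))
cv2.imwrite("pics/s10.png",cam("scene")["im"])
```

```text
[ 525.4 -249.2  359.3] [-3.1  0.  -0.1]
lid [344.2 142.7] [  9  10  31  30 733] [ 557.3 -226.3]
lid [298.5 213.2] [ 11  12  28  28 619] [ 479.4 -323.4]
lid [362.8 202.6] [ 10  11  29  28 641] [ 576.3 -317.5]
delta m [0.0291, -0.0255, 0.3354] rot [-0.001, 0.0, 0.002] dist 0.338
delta m [-0.0375, 0.0798, 0.3353] rot [-0.001, 0.0, 0.002] dist 0.347
delta m [0.0581, 0.0631, 0.3353] rot [-0.001, 0.0, 0.002] dist 0.346
```

View pics/w10.png

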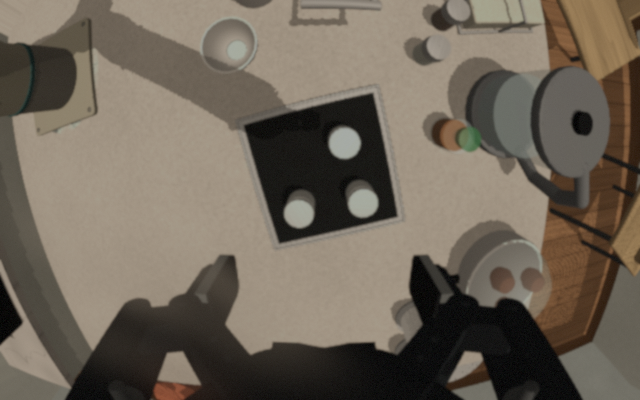

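View pics/s10.png

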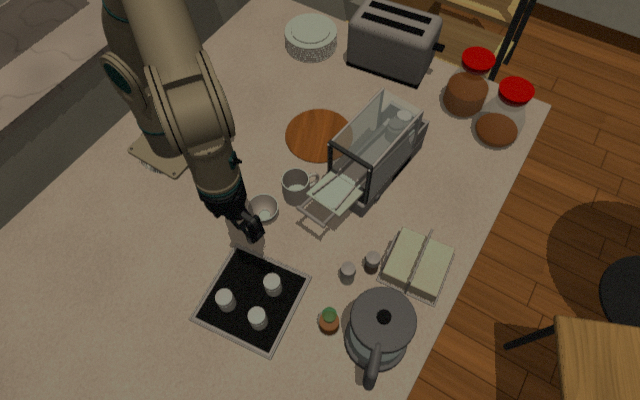

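Two jars are queued in the lane (about (403,118) and (395,127)), and three remain on the tray, unmoved.

Call:
move_arm([
  [[0.01,-0.01,0.01,0,0,0],[0.022,-0.02,0.04,0,0,0],[0.029,-0.0255,0.08,0,0,0],[0.029,-0.0255,0.125,0,0,0],[0.029,-0.0255,0.17,0,0,0],[0.029,-0.0255,0.21,0,0,0],[0.029,-0.0255,0.25,0,0,0],[0.029,-0.0255,0.285,0,0,0],[0.029,-0.0255,0.31,0,0,0],[0.029,-0.0255,0.326,0,0,0],[0.029,-0.0255,0.335,0,0,0],[0.029,-0.0255,0.335,0,0,0]],
])

```text
clock: 31.32
eef_pos: [557.0, -227.4, 24.2]
tool_rot: [-3.141, 0.0, -0.113]
force: [-0.6, -0.1, -0.2]
width: 85.5
```

Call:
move_arm([
  [[0,0,0,0,0,0],[0,0,0,0,0,0],[0,0,0,0,0,0],[0,0,0,0,0,0],[0,0,0,0,0,0],[0,0,0,0,0,0],[0,0,-0.02,0,0,0],[0,0,-0.06,0,0,0],[0,0,-0.11,0,0,0],[0,0,-0.16,0,0,0],[0,0,-0.2,0,0,0],[0,0,-0.24,0,0,0],[0,0,-0.26,0,0,0],[0,0,-0.27,0,0,0],[0,0,-0.27,0,0,0]],
], jaw=0.4)

```text
clock: 33.2
eef_pos: [556.7, -227.7, 294.9]
tool_rot: [-3.142, -0.001, -0.113]
force: [0.3, -1.2, -1.3]
width: 44.8
```

Run:
```python
from h import *
s=ctrl.read_state();print(s["eef_pos"],s["width"],s["force"])
c=cam("wrist");cv2.imwrite("pics/w11.png",c["im"])
p,r=place_pose(0)
delta(p+[0,0,30],r)
```

```text
[ 556.7 -227.7  294.9] 44.75010979953778 [ 0.3 -1.2 -1.3]
delta m [-0.0094, -0.2604, 0.1068] rot [-0.14, 0.001, 0.0] dist 0.282
```

View pics/w11.png

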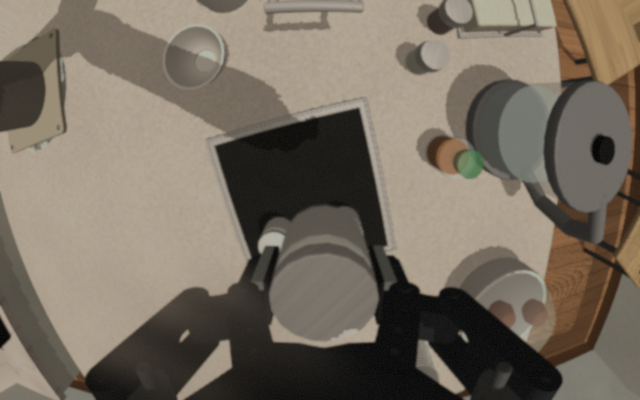

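The third jar is held. I'll place it the same way, finishing about 0.5 mm lower than last time to make contact.

Call:
move_arm([
  [[0,-0.012,0,0,0,0],[-0.001,-0.033,0,0,0,0],[-0.002,-0.063,0,0,0,0],[-0.0035,-0.097,0,0,0,0],[-0.005,-0.133,0,0,0,0],[-0.006,-0.167,0,-0.02,0,0],[-0.007,-0.197,0.005,-0.05,0,0],[-0.008,-0.222,0.02,-0.08,0,0],[-0.009,-0.242,0.04,-0.11,0,0],[-0.0094,-0.255,0.065,-0.141,0,0],[-0.0094,-0.26,0.085,-0.141,0,0],[-0.0094,-0.2604,0.1,-0.141,0,0],[-0.0094,-0.2604,0.107,-0.141,0,0],[-0.0094,-0.2604,0.118,-0.141,0,0],[-0.0094,-0.2604,0.126,-0.141,0,0],[-0.0094,-0.2604,0.132,-0.141,0,0],[-0.0094,-0.2604,0.1345,-0.141,0,0],[-0.0094,-0.2604,0.136,-0.141,0,0],[-0.0094,-0.2604,0.136,-0.141,0,0]],
])

```text
clock: 35.62
eef_pos: [577.7, 32.2, 159.3]
tool_rot: [3.001, -0.002, -0.113]
force: [0.1, 1.2, 3.2]
width: 44.9
```

Call:
move_arm([
  [[0,0,0,0,0,0],[0,0,0,0,0,0],[0,0,0,0,0,0],[0,0,0,0,0,0],[0,0,0,0,0,0],[0,0,0,0,0,0],[0,0,0,0,0,0]],
], jaw=0.78)

```text
clock: 36.5
eef_pos: [576.9, 32.1, 158.4]
tool_rot: [3.001, 0.0, -0.113]
force: [0.4, -0.5, 0.1]
width: 66.7
```

Run:
```python
from h import *
s=ctrl.read_state();print(s["eef_pos"],s["width"],s["force"])
delta((525,-250,360),(np.pi,0,YJ))
c=cam("wrist");cv2.imwrite("pics/w12.png",c["im"])
```

```text
[576.9  32.1 158.4] 66.66311199018007 [ 0.4 -0.5  0.1]
delta m [-0.0197, 0.3116, -0.1594] rot [0.141, -0.0, 0.0] dist 0.351
```

View pics/w12.png

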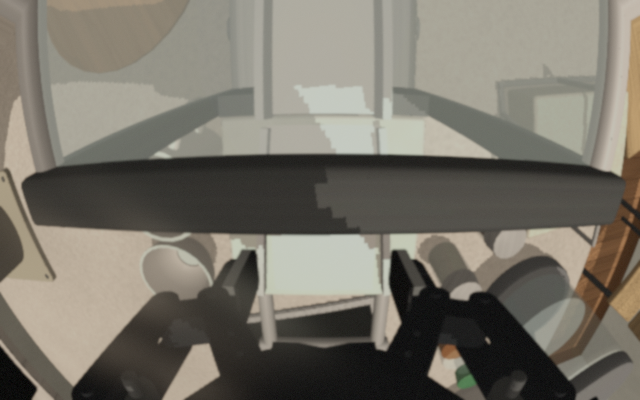

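The ramp is clear, so the jar has gone down the lane. Returning to the tray.

Call:
move_arm([
  [[0,0.005,-0.03,0,0,0],[0,0.01,-0.07,0.03,0,0],[-0.003,0.02,-0.115,0.08,0,0],[-0.005,0.04,-0.15,0.141,0,0],[-0.008,0.08,-0.17,0.141,0,0],[-0.01,0.13,-0.18,0.141,0,0],[-0.013,0.18,-0.178,0.141,0,0],[-0.015,0.225,-0.172,0.141,0,0],[-0.017,0.265,-0.166,0.141,0,0],[-0.018,0.29,-0.162,0.141,0,0],[-0.019,0.305,-0.16,0.141,0,0],[-0.0195,0.311,-0.159,0.141,0,0],[-0.0195,0.311,-0.159,0.141,0,0]],
], jaw=1)

```text
clock: 38.17
eef_pos: [525.5, -248.8, 359.4]
tool_rot: [-3.141, 0.0, -0.112]
force: [-0.3, -0.2, -0.3]
width: 85.4
```

Run:
```python
from h import *
s=ctrl.read_state();print(s["eef_pos"],s["tool_rot"])
c=cam("wrist");cv2.imwrite("pics/w13.png",c["im"])
P=[lid(c,g,66,rad=24,thr=130) for g in [(298,212),(363,202)]]
for p in P: delta((p[0],p[1],24),(np.pi,0,YJ))
cv2.imwrite("pics/s13.png",cam("scene")["im"])
```

```text
[ 525.5 -248.8  359.4] [-3.1  0.  -0.1]
lid [298.5 213.3] [ 11  12  28  28 622] [ 479.4 -323.3]
lid [362.8 202.7] [ 10  11  29  28 642] [ 576.4 -317.4]
delta m [-0.0377, 0.0799, 0.3354] rot [-0.001, 0.0, 0.002] dist 0.347
delta m [0.058, 0.0633, 0.3354] rot [-0.001, 0.0, 0.002] dist 0.346
```

View pics/w13.png

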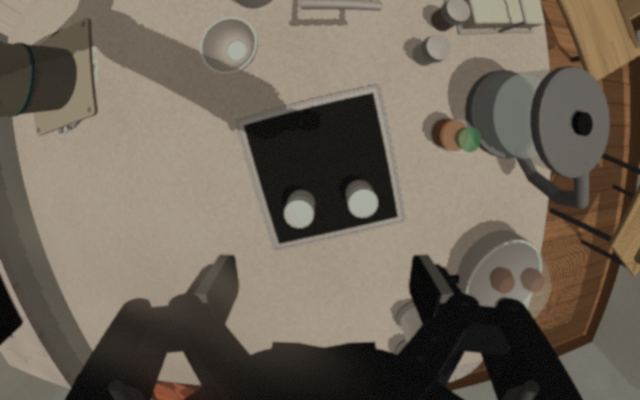

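View pics/s13.png

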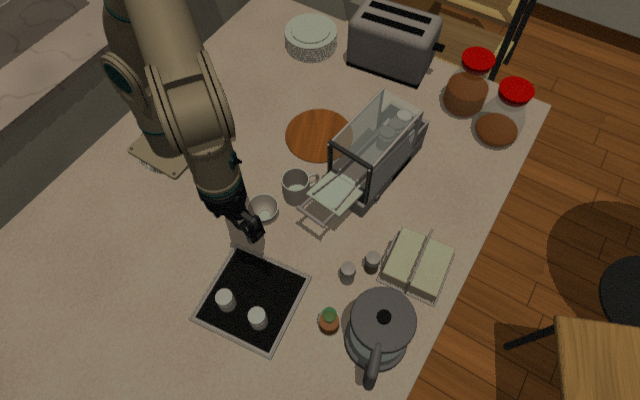

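Call:
move_arm([
  [[-0.012,0.025,0.01,0,0,0],[-0.028,0.06,0.03,0,0,0],[-0.0375,0.08,0.07,0,0,0],[-0.0375,0.08,0.12,0,0,0],[-0.0375,0.08,0.17,0,0,0],[-0.0375,0.08,0.21,0,0,0],[-0.0375,0.08,0.25,0,0,0],[-0.0375,0.08,0.285,0,0,0],[-0.0375,0.08,0.31,0,0,0],[-0.0375,0.08,0.326,0,0,0],[-0.0375,0.08,0.335,0,0,0],[-0.0375,0.08,0.335,0,0,0]],
])

```text
clock: 39.78
eef_pos: [479.2, -324.6, 24.5]
tool_rot: [-3.141, -0.0, -0.113]
force: [-0.1, 0.3, 0.7]
width: 85.3
```

Call:
move_arm([
  [[0,0,0,0,0,0],[0,0,0,0,0,0],[0,0,0,0,0,0],[0,0,0,0,0,0],[0,0,0,0,0,0],[0,0,0,0,0,0],[0,0,-0.02,0,0,0],[0,0,-0.06,0,0,0],[0,0,-0.11,0,0,0],[0,0,-0.16,0,0,0],[0,0,-0.2,0,0,0],[0,0,-0.24,0,0,0],[0,0,-0.26,0,0,0],[0,0,-0.27,0,0,0],[0,0,-0.27,0,0,0]],
], jaw=0.4)

```text
clock: 41.65
eef_pos: [479.0, -324.7, 294.5]
tool_rot: [-3.142, -0.0, -0.113]
force: [-0.2, 0.0, -1.8]
width: 44.6
```

Run:
```python
from h import *
s=ctrl.read_state();print(s["eef_pos"],s["width"],s["force"])
c=cam("wrist");cv2.imwrite("pics/w14.png",c["im"])
p,r=place_pose(0)
delta(p+[0,0,30],r)
a=cam("scene")["im"];cv2.imwrite("pics/s14.png",cv2.resize(a[80:230,300:440],None,fx=5,fy=4,interpolation=cv2.INTER_CUBIC))
```

```text
[ 479.  -324.7  294.5] 44.58547635459267 [-0.2  0.  -1.8]
delta m [0.0569, -0.3654, 0.1067] rot [-0.141, 0.001, 0.001] dist 0.385
```

View pics/w14.png

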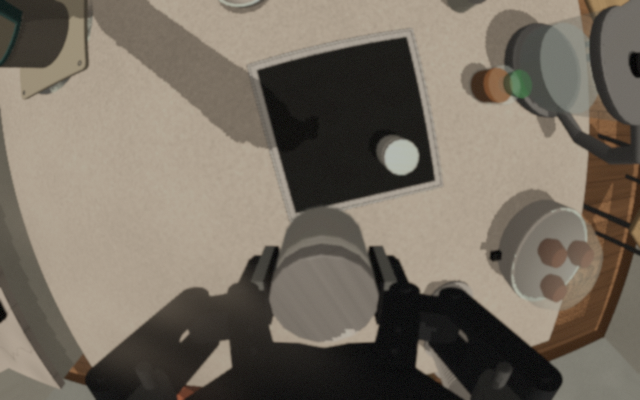

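View pics/s14.png

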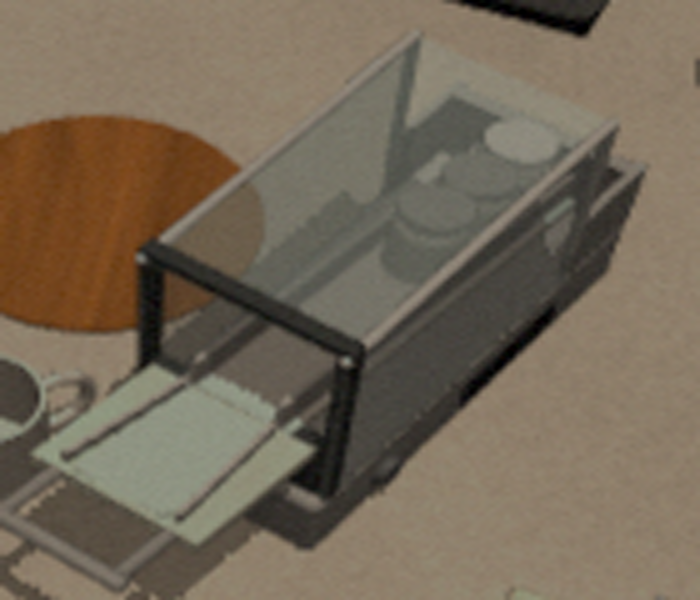

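Three jars are queued upright in a row, and the fourth is in the gripper.

Call:
move_arm([
  [[0.002,-0.012,0,0,0,0],[0.006,-0.038,0,0,0,0],[0.012,-0.075,0,0,0,0],[0.019,-0.12,0,0,0,0],[0.026,-0.167,0,0,0,0],[0.033,-0.213,0,-0.01,0,0],[0.04,-0.257,0,-0.04,0,0],[0.046,-0.296,0.01,-0.07,0,0],[0.051,-0.327,0.025,-0.1,0,0],[0.0545,-0.35,0.05,-0.13,0,0],[0.0565,-0.362,0.075,-0.141,0,0],[0.057,-0.365,0.095,-0.141,0,0],[0.057,-0.3654,0.107,-0.141,0,0],[0.057,-0.3654,0.118,-0.141,0,0],[0.057,-0.3654,0.126,-0.141,0,0],[0.057,-0.3654,0.132,-0.141,0,0],[0.057,-0.3654,0.1345,-0.141,0,0],[0.057,-0.3654,0.136,-0.141,0,0],[0.057,-0.3654,0.136,-0.141,0,0]],
])

```text
clock: 44.12
eef_pos: [577.7, 31.9, 159.5]
tool_rot: [3.001, -0.002, -0.113]
force: [-0.5, 0.2, 3.6]
width: 44.9
```

Call:
move_arm([
  [[0,0,0,0,0,0],[0,0,0,0,0,0],[0,0,0,0,0,0],[0,0,0,0,0,0],[0,0,0,0,0,0],[0,0,0,0,0,0],[0,0,0,0,0,0]],
], jaw=0.78)

```text
clock: 45.0
eef_pos: [576.8, 31.9, 158.5]
tool_rot: [3.001, 0.0, -0.113]
force: [0.0, -0.7, -0.1]
width: 66.2
```

Run:
```python
from h import *
s=ctrl.read_state();print(s["eef_pos"],s["width"],s["force"])
delta((525,-250,360),(np.pi,0,YJ))
c=cam("wrist");cv2.imwrite("pics/w15.png",c["im"])
```

```text
[576.8  31.9 158.5] 66.24761529281318 [ 0.  -0.7 -0.1]
delta m [-0.0197, 0.3114, -0.1593] rot [0.141, 0.0, 0.0] dist 0.35
```

View pics/w15.png

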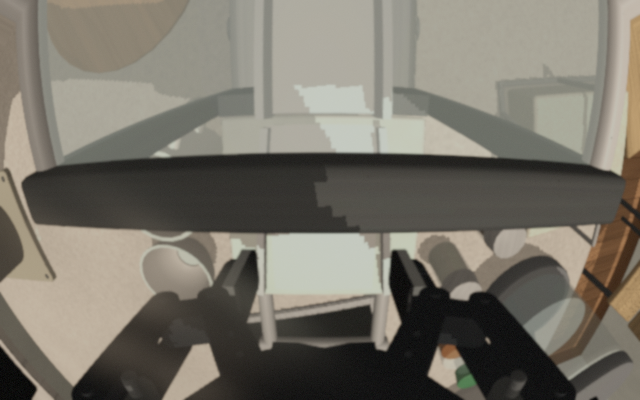

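The ramp is clear again. On to the last jar.

Call:
move_arm([
  [[0,0.005,-0.03,0,0,0],[0,0.01,-0.07,0.03,0,0],[-0.003,0.02,-0.115,0.08,0,0],[-0.005,0.04,-0.15,0.141,0,0],[-0.008,0.08,-0.17,0.141,0,0],[-0.01,0.13,-0.18,0.141,0,0],[-0.013,0.18,-0.178,0.141,0,0],[-0.015,0.225,-0.172,0.141,0,0],[-0.017,0.265,-0.166,0.141,0,0],[-0.018,0.29,-0.162,0.141,0,0],[-0.019,0.305,-0.16,0.141,0,0],[-0.0195,0.311,-0.159,0.141,0,0],[-0.0195,0.311,-0.159,0.141,0,0]],
], jaw=1)

```text
clock: 46.68
eef_pos: [525.5, -249.0, 359.6]
tool_rot: [-3.141, 0.0, -0.112]
force: [-0.0, 0.9, -0.4]
width: 84.9
```

Run:
```python
from h import *
s=ctrl.read_state();print(s["eef_pos"],s["tool_rot"])
c=cam("wrist");cv2.imwrite("pics/w16.png",c["im"])
P=[lid(c,g,66,rad=24,thr=130) for g in [(363,202)]]
for p in P: delta((p[0],p[1],24),(np.pi,0,YJ))
a=cam("scene")["im"];cv2.imwrite("pics/s16.png",cv2.resize(a[80:230,300:440],None,fx=5,fy=4,interpolation=cv2.INTER_CUBIC))
```

```text
[ 525.5 -249.   359.6] [-3.1  0.  -0.1]
lid [362.7 202.6] [  9  11  30  28 644] [ 576.4 -317.4]
delta m [0.0581, 0.0631, 0.3355] rot [-0.001, 0.0, 0.002] dist 0.346
```

View pics/w16.png

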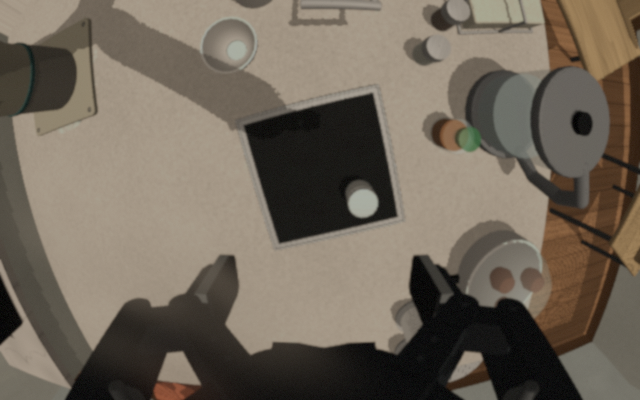

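View pics/s16.png

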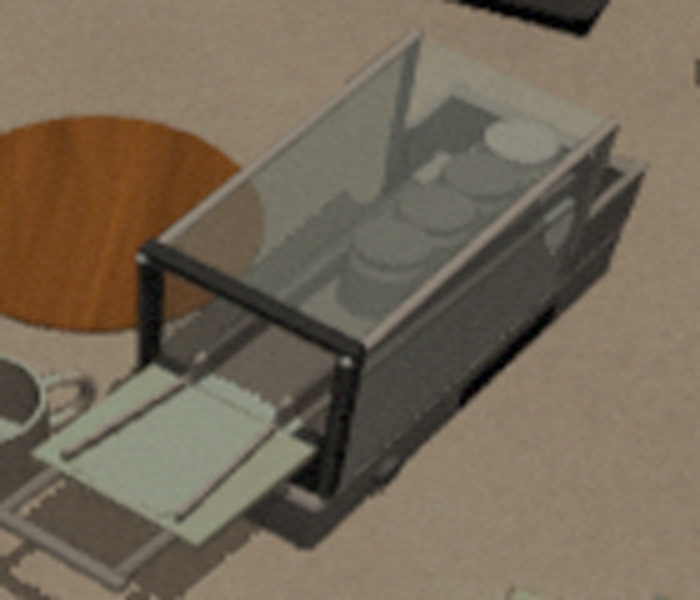

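Four jars are queued, and the last one is still at (363,202) in the wrist view.

Call:
move_arm([
  [[0.02,0.02,0.01,0,0,0],[0.042,0.045,0.03,0,0,0],[0.058,0.063,0.07,0,0,0],[0.058,0.063,0.12,0,0,0],[0.058,0.063,0.17,0,0,0],[0.058,0.063,0.21,0,0,0],[0.058,0.063,0.25,0,0,0],[0.058,0.063,0.285,0,0,0],[0.058,0.063,0.31,0,0,0],[0.058,0.063,0.326,0,0,0],[0.058,0.063,0.335,0,0,0],[0.058,0.063,0.335,0,0,0]],
])

```text
clock: 48.28
eef_pos: [576.0, -318.6, 24.7]
tool_rot: [-3.141, 0.0, -0.113]
force: [0.2, 0.7, -0.1]
width: 85.5
```

Call:
move_arm([
  [[0,0,0,0,0,0],[0,0,0,0,0,0],[0,0,0,0,0,0],[0,0,0,0,0,0],[0,0,0,0,0,0],[0,0,0,0,0,0],[0,0,-0.02,0,0,0],[0,0,-0.06,0,0,0],[0,0,-0.11,0,0,0],[0,0,-0.16,0,0,0],[0,0,-0.2,0,0,0],[0,0,-0.24,0,0,0],[0,0,-0.26,0,0,0],[0,0,-0.27,0,0,0],[0,0,-0.27,0,0,0]],
], jaw=0.4)

```text
clock: 50.15
eef_pos: [575.7, -318.8, 295.1]
tool_rot: [-3.142, -0.0, -0.113]
force: [0.5, 0.2, -2.1]
width: 44.6
```

Run:
```python
from h import *
s=ctrl.read_state();print(s["eef_pos"],s["width"],s["force"])
c=cam("wrist");cv2.imwrite("pics/w17.png",c["im"])
p,r=place_pose(0)
delta(p+[0,0,30],r)
```

```text
[ 575.7 -318.8  295.1] 44.611768943056425 [ 0.5  0.2 -2.1]
delta m [-0.0386, -0.3486, 0.1071] rot [-0.141, 0.001, 0.0] dist 0.367
```

View pics/w17.png

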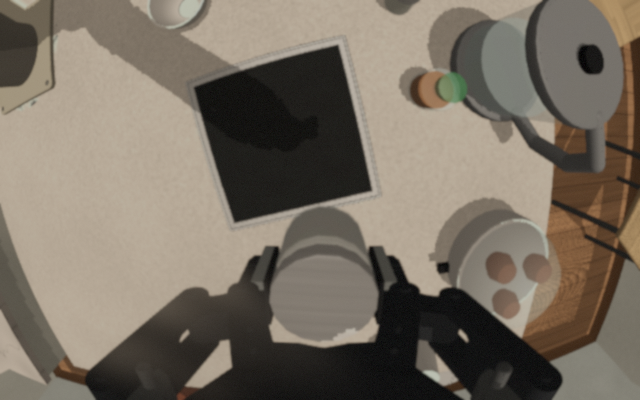

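The last jar is held and the tray is empty.

Call:
move_arm([
  [[-0.0015,-0.012,0,0,0,0],[-0.004,-0.036,0,0,0,0],[-0.008,-0.072,0,0,0,0],[-0.013,-0.115,0,0,0,0],[-0.0175,-0.159,0,0,0,0],[-0.0225,-0.203,0,-0.01,0,0],[-0.027,-0.245,0,-0.04,0,0],[-0.031,-0.282,0.01,-0.07,0,0],[-0.0345,-0.312,0.025,-0.1,0,0],[-0.037,-0.334,0.05,-0.13,0,0],[-0.0383,-0.346,0.075,-0.141,0,0],[-0.0386,-0.3486,0.095,-0.141,0,0],[-0.0386,-0.3486,0.107,-0.141,0,0],[-0.0386,-0.3486,0.118,-0.141,0,0],[-0.0386,-0.3486,0.126,-0.141,0,0],[-0.0386,-0.3486,0.132,-0.141,0,0],[-0.0386,-0.3486,0.1345,-0.141,0,0],[-0.0386,-0.3486,0.136,-0.141,0,0],[-0.0386,-0.3486,0.1365,-0.141,0,0]],
])

```text
clock: 52.58
eef_pos: [577.9, 32.0, 159.5]
tool_rot: [3.001, -0.003, -0.113]
force: [-0.6, 1.5, 7.0]
width: 45.1
```

Call:
move_arm([
  [[0,0,0,0,0,0],[0,0,0,0,0,0],[0,0,0,0,0,0],[0,0,0,0,0,0],[0,0,0,0,0,0],[0,0,0,0,0,0],[0,0,0,0,0,0]],
], jaw=0.78)

```text
clock: 53.45
eef_pos: [576.7, 31.9, 158.2]
tool_rot: [3.001, 0.0, -0.113]
force: [0.3, -0.6, 0.0]
width: 66.8
```

Run:
```python
from h import *
s=ctrl.read_state();print(s["eef_pos"],s["width"],s["force"],s["qpos"])
c=cam("wrist");cv2.imwrite("pics/w18.png",c["im"])
bar=HG-153.7*E_+21*Z_;print(bar)
delta(bar+[0,0,150],(np.pi,0,YAW))
delta(bar+[0,0,150],(np.pi,0,YJ))
```

```text
[576.7  31.9 158.2] 66.7688293839744 [ 0.3 -0.6  0. ] [-0.5  0.7  0.5  1.8 -0.3  0.8  0. ]
[566.6 -52.4 148. ]
delta m [-0.0006, 0.1037, -0.1265] rot [0.111, 0.111, -1.568] dist 0.164
delta m [-0.0006, 0.1037, -0.1265] rot [0.141, 0.0, 0.0] dist 0.164
```

View pics/w18.png

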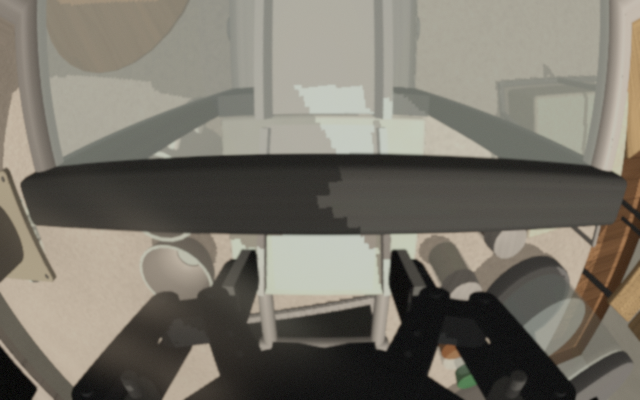

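Call:
move_arm([
  [[0,0.005,-0.03,0,0,0],[0,0.01,-0.07,0.03,0,0],[0,0.02,-0.115,0.08,0,0],[0,0.05,-0.135,0.141,0,0],[-0.001,0.08,-0.13,0.141,0,0],[-0.001,0.1,-0.127,0.141,0,0],[-0.001,0.104,-0.1265,0.141,0,0],[-0.001,0.104,-0.1265,0.141,0,0]],
], jaw=0.42)

```text
clock: 54.5
eef_pos: [566.2, -51.5, 297.5]
tool_rot: [-3.141, 0.001, -0.112]
force: [-0.1, -0.1, -0.3]
width: 36.0
```

Call:
move_arm([
  [[0,0,0,0,0,-0.16],[0,0,0,0,0,-0.32],[0,0,0,0,0,-0.48],[0,0,0,0,0,-0.64],[0,0,0,0,0,-0.8],[0,0,0,0,0,-0.96],[0,0,0,0,0,-1.12],[0,0,0,0,0,-1.28],[0,0,0,0,0,-1.44],[0,0,0,0,0,-1.57],[0,0,0,0,0,-1.57],[0,0,0,0,0,-1.57]],
])

```text
clock: 56.0
eef_pos: [566.2, -51.7, 297.8]
tool_rot: [-3.141, -0.0, 1.456]
force: [-0.1, 0.4, 0.3]
width: 36.0
```

Run:
```python
from h import *
s=ctrl.read_state();print(s["eef_pos"],s["tool_rot"],s["width"],s["force"],s["qpos"])
c=cam("wrist");cv2.imwrite("pics/w19.png",c["im"])
bar=HG-153.7*E_+21*Z_
print(proj(c,bar),[d["uv"] for d in models.place_of("wrist","hatch_bar")[:1]])
delta(bar+[0,0,-17],(np.pi,0,YAW))
a=cam("scene")["im"];cv2.imwrite("pics/s19.png",cv2.resize(a[80:230,300:440],None,fx=5,fy=4,interpolation=cv2.INTER_CUBIC))
```

```text
[566.2 -51.7 297.8] [-3.1 -0.   1.5] 35.98326700946084 [-0.1  0.4  0.3] [-0.   0.4  0.1  1.7 -0.1  1.   1.6]
[323.4 187.3] [[322.3, 183.9]]
delta m [-0.0003, 0.0005, 0.1669] rot [-0.0, -0.0, -0.001] dist 0.167
```

View pics/w19.png

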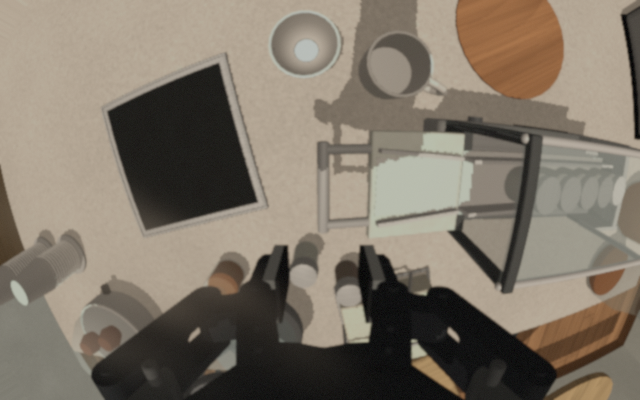

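View pics/s19.png

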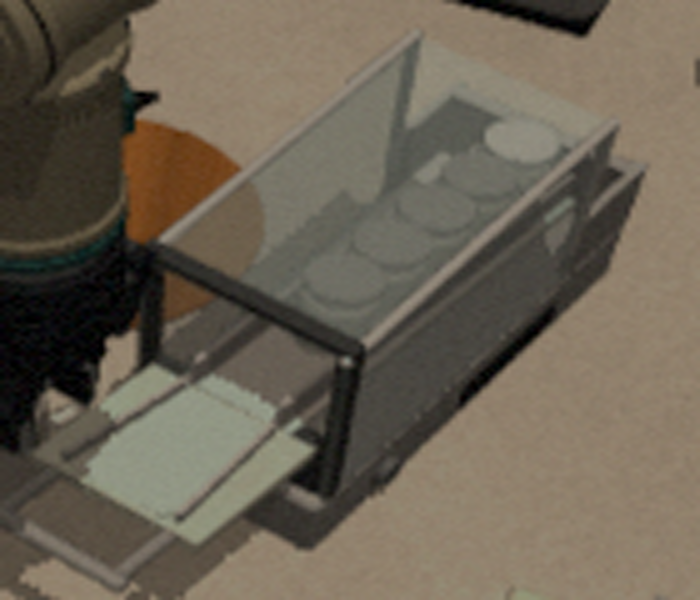

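All five jars stand in a row in the lane. I'll grip the bar again to shut the hatch.

Call:
move_arm([
  [[0,0,0.04,0,0,0],[0,0,0.08,0,0,0],[0,0,0.115,0,0,0],[0,0,0.14,0,0,0],[0,0,0.155,0,0,0],[0,0,0.164,0,0,0],[0,0,0.166,0,0,0],[0,0,0.166,0,0,0]],
])

```text
clock: 57.15
eef_pos: [566.7, -52.7, 132.7]
tool_rot: [3.14, -0.0, 1.457]
force: [0.4, -0.3, 0.5]
width: 35.8
```

Call:
move_arm([
  [[0,0,0,0,0,0],[0,0,0,0,0,0],[0,0,0,0,0,0],[0,0,0,0,0,0],[0,0,0,0,0,0]],
], jaw=0.05)

```text
clock: 57.78
eef_pos: [566.6, -52.3, 132.8]
tool_rot: [3.14, -0.0, 1.457]
force: [-1.0, 1.4, 6.9]
width: 9.7
```

Call:
move_arm([
  [[0.003,0,-0.0145,0,0,0],[0.007,0,-0.0295,0,0,0],[0.013,0,-0.044,0,0,0],[0.02,0,-0.0577,0,0,0],[0.0287,0,-0.0707,0,0,0],[0.0383,0,-0.0827,0,0,0],[0.0493,0,-0.0935,0,0,0],[0.0612,0,-0.1035,0,0,0],[0.0742,0,-0.112,0,0,0],[0.0878,0,-0.1194,0,0,0]],
])

```text
clock: 59.02
eef_pos: [575.7, 28.9, 254.3]
tool_rot: [3.14, 0.008, 1.453]
force: [-1.9, -11.8, 8.1]
width: 9.8
```

Call:
move_arm([
  [[0.0145,0,-0.006,0,0,0],[0.0292,0,-0.0103,0,0,0],[0.0445,0,-0.0135,0,0,0],[0.052,0,-0.0143,0,0,0],[0.057,0,-0.0146,0,0,0],[0.0605,0,-0.0146,0,0,0],[0.0625,0,-0.0146,0,0,0],[0.0625,0,-0.0146,0,0,0]],
])

```text
clock: 60.02
eef_pos: [583.2, 94.4, 270.4]
tool_rot: [3.139, 0.003, 1.456]
force: [-3.7, -6.3, 16.0]
width: 9.4
```

Call:
move_arm([
  [[0,0,0,0,0,0],[0,0,0,0,0,0],[0,0,0,0,0,0],[0,0,0,0,0,0],[0,0,-0.02,0,0,0],[0,0,-0.05,0,0,0],[0,0,-0.09,0,0,0],[0,0,-0.13,0,0,0],[0,0,-0.16,0,0,0],[0,0,-0.16,0,0,0]],
], jaw=0.5)

```text
clock: 61.28
eef_pos: [584.2, 96.9, 428.4]
tool_rot: [3.137, -0.002, 1.457]
force: [0.5, 0.9, -0.9]
width: 42.8
```

Run:
```python
from h import *
s=ctrl.read_state();print(s["eef_pos"],s["tool_rot"],s["force"])
c=cam("wrist");cv2.imwrite("pics/w20.png",c["im"])
for n,b in (("open0",HG-6*E_+155*Z_),("0.08rad",HG-18.4*E_+154*Z_)): print(n,proj(c,b))
print([d["uv"] for d in models.place_of("wrist","hatch_bar")[:1]])
```

```text
[584.2  96.9 428.4] [ 3.1 -0.   1.5] [ 0.5  0.9 -0.9]
open0 [321.2 186.4]
0.08rad [308.3 186.1]
[[318.4, 186.2]]
```

View pics/w20.png

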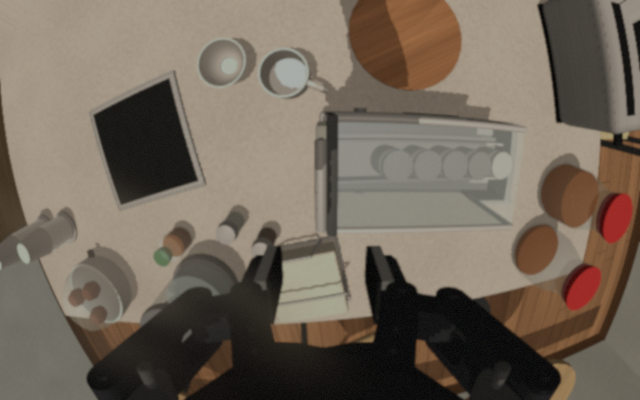

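Run:
```python
from h import *
a=cv2.imread("pics/w1.png")[100:240,300:530];b=cv2.imread("pics/w20.png")[100:240,300:530]
cv2.imwrite("pics/cmp.png",cv2.resize(np.vstack([a,b]),None,fx=2.9,fy=2.1,interpolation=cv2.INTER_CUBIC))
```

```text
(no output)
```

View pics/cmp.png

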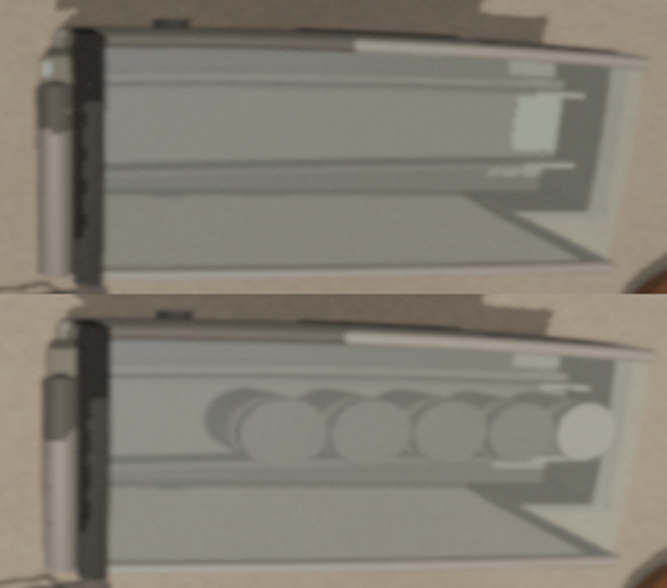

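The bar sits against the frame just as it did when shut at the start. Five jars stand upright in the queue, and the arm is clear. Handing in.

```bash
python3 -c "
from cell import job
print(job.finish_job())"
```

```text
the job is handed in; nothing more can be done
None
```

The dispenser is restocked and handed in at about 61 s of the 210 s allowed. I opened the hatch to its stop, then loaded yesterday's one jar from the board, followed by the four fresh ones from the tray. After that I shut the hatch and backed the arm away.

My last checks, all from camera views and arm readings:
- **Jars:** all five stand upright in a row in the lane, with yesterday's jar at the stop. The board and tray are empty.
- **Hatch:** on shutting, the gripper stopped within 0.1 mm of where it first gripped the bar. In the final picture the bar sits against the frame as it did at the start. The detector put the bar about 3 px off my prediction, roughly 3 mm or 0.02 rad, which is well inside the 0.08 rad limit.
- **Gentle placing:** wrist force when setting each jar down stayed under 8 N.
- **Other things on the counter:** they look unmoved in the pictures; I did not measure their positions again.

No check failed, and I never saw any of the fresh jars knocked aside.

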